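Clear the coffee-bar slab into the waste bin

TASK

First sweep the three pieces of rubbish (carton, crushed carton and paper wad) off the granite slab into the waste bin at its end, sliding them along rather than lifting them; then tip up the pan on the bin so that the little box in it also drops into the bin, and let the pan back down flat. Leave the tin caddy, the sugar dispenser and the glasses standing where they are.

Things in the scene. Friction and masses are not known exactly. Their poses are not given: they have to be found in the camera images.
- slab: Raised granite slab on a steel drawer base, fixed: 360 (its x) x 480 (its y) mm, top 170 mm above the counter. Origin: centre of its foot, on the counter; its x points away from the robot, its y to the left, give or take a few degrees. The bin stands against one of its two short ends (+y or -y), the glass rack against the other.
- bin: Open-topped steel waste bin, fixed, parallel to the slab and 2 mm from its end: 250 (its x) x 170 (its y) x 162 mm high, walls 4 mm; its rim is 8 mm below the slab's top. Origin: centre of its foot, on the counter. Its axes are parallel to the slab's. A tip-up pan hangs on its robot-side (-x) end.
- pan (a joint): Angle of the bin's tip-up pan: 0 lying flat, growing as its outer end is lifted, stop at 1.25 rad. The pan falls back slowly when let go. A shallow steel pan, 125 (x) x 130 (y) mm with walls 25 mm high on three sides, open towards the bin. Its outer end is the one nearest the robot.
- pan_hinge (a point): Middle of the pan's hinge line, which runs along the bin's y on the rim of the bin's robot-side end, at the pan's floor (166 mm above the counter; floor 4 mm thick). Axes turn with the pan.
- pan_handle (a point): Middle of the pan's handle bar: round, 10 mm thick, 100 mm long along the bin's y, 125 mm out from the hinge line (towards the robot) and 65 mm above it while the pan is flat, 40 mm clear above the pan's end wall. Axes turn with the pan.
- carton: Rubbish: empty closed cardboard sugar carton with a pale paper band, 96 x 88 x 36 mm high, about 40 g. Origin: its centre. Lies on the slab.
- crushed: Rubbish: crushed cardboard carton, 90 x 90 mm, 40 mm high on its -y half and 30 mm on the other, about 40 g. Origin: its centre, 20 mm above its underside. Lies on the slab.
- wad: Rubbish: wad of crumpled white paper, 6-lobed, 92 to 105 mm across, 52 mm high, about 30 g. Origin: its centre, 26 mm above its underside. Lies on the slab.
- offcut: Rubbish: plain little cardboard box, 70 x 60 x 36 mm high, about 40 g, lying in the tip-up pan. Origin: centre of its underside.
- caddy: Closed round tin caddy with lid, 87 mm across, 86 mm high, 0.6 kg, standing loose near the middle of one long edge of the slab. Origin: centre of its foot. Leave alone.
- dispenser: White plastic push dispenser for sugar cubes, 84 x 84 mm foot, 120 mm high, 0.7 kg, standing loose near the middle of the other long edge of the slab. Origin: centre of its foot. Leave alone.
- rack: Low steel rack, fixed on the counter at the slab's other end, 200 (x) x 140 (y) x 30 mm high. Origin: centre of its foot.
- glass0: Small upturned glass, 60 mm across, 70 mm high, standing loose on the rack (top 100 mm above the counter). Origin: centre of its lower end. Leave alone.
- glass1: Small upturned glass, 60 mm across, 70 mm high, standing loose on the rack (top 100 mm above the counter). Origin: centre of its lower end. Leave alone.
- glass2: Small upturned glass, 60 mm across, 70 mm high, standing loose on the rack (top 100 mm above the counter). Origin: centre of its lower end. Leave alone.
- glass3: Small upturned glass, 60 mm across, 70 mm high, standing loose on the rack (top 100 mm above the counter). Origin: centre of its lower end. Leave alone.

How it is judged:
By the outcome, as a careful person would: the job done as asked, in the order asked, and still so for the second after the job is handed in, with the robot touching nothing.
It also fails if it takes over 69 s, if anything falls off the work surface, if the arm or the gripper's body presses on something with over 40 N, if the wrist force passes 120 N, or if a joint passes its speed limit or range.

ROBOT

A 6-joint arm with a two-finger parallel gripper is mounted at the origin on the work surface. World frame = base frame: x ahead of the robot, y to its left, z up, the work surface at z = 0. Lengths are in m, angles in degrees, forces in N, time in s.
With the tool pointing down it reaches from about 0.35 to 0.875 m from the base axis. Payload 4.2 kg.
Tool frame: the origin (TCP) lies at the very end of the fingers, on their centre line; the grasp point (between the pads) lies 19 mm behind it; z points along the fingers, y is the line along which they close (so a half turn about z gives the same grasp; the last joint's range is limited). The gripper opens to 87 mm and grips with 3 to 60 N. Pads are 19 mm wide; open, the fingers measure 117 mm over their backs; the gripper's body (75 mm by 190 mm) begins 51 mm behind the grasp point.
Start: joints at [-62.132, 22.042, 0.453, 0, -68.411, -14.817], TCP at [0.141, -0.609, 0.223] pointing down, gripper open.
Joint ranges: [-179.83, 179.83], [-69.29, 118.12], [-61.27, 80.66], [-181.25, 117.63], [-171.15, -9.14], [-177.46, 177.46]. Speed limits (degrees/s): [159.86, 159.86, 180, 180, 180, 180].

INTERFACE

Orientations are given as a 3x3 rotation matrix whose columns are the frame's x, y, z axes.
In Python, from station import r gives the robot as it stands.
- The arm moves only by the tool jog_arm, never from a script. Its argument "plan" is text: rows parted by semicolons, each of 7 numbers parted by spaces: the shift along the tool's x, y, z normalised to -1 to 1, where 1 is 0.025 m, then the turn, a rotation vector about the tool's x, y, z normalised to -1 to 1, where 1 is 8 degrees, then the closure, from -1 (fully open) to 1 (shut). A call has exactly 10 rows; each row shifts and turns the commanded pose from where the row before left it, along the tool's axes as they then stand; what a row does not reach is not made up. A row lasts 1/10 s, in which the tool goes at most 50 mm and 8.59 degrees, less where a joint would pass 70% of its speed; a pose out of reach is approached as far as the arm can. A call with a number of a shift or a turn outside -1 to 1 is refused whole. A call with a gripper value outside its range is refused whole. The fingers move at their own pace and stop on an object; the grip force is fixed at half the most. Time passes only in rows, so rows that do not move let the fingers close, or fill a call up. It gives the time, the measured TCP pose, the force, the opening and the grip force at its end, in the units of the state.
- r.sense(): the state, without advancing time (a new reading comes with each control period).
- r.capture(name): name is "scene" or "top" or "wrist"; returns (picture, depth): 480x640x3 uint8, red, green, blue; 480x640 float32, m along the optical axis (not along the pixel's ray), 0 where there is no reading.
- r.get_calibration(name): a dict with "mtx" (3x3 intrinsics, pixels), "distortion" ([k1, k2, p1, p2, k3] as OpenCV has them; the pictures are not rectified), "extrinsics" (4x4, takes a point from camera to world coordinates). Camera axes: x right, y up, looking along -z (the intrinsics and any distortion apply to the point x, -y, -z); pixel columns grow to the right and rows downward; lengths in m; the calibration is good to about 2 mm. A picture is of the moment at which its call begins: read the wrist's pose just before it. get_calibration takes no time and is no camera call; for the wrist camera it gives the pose at the moment of the call.
- r.finish_job(): hands the job in; it is judged then, once.
The state is a dict: "time_s": time; "joints": joint angles; "joint_velocities": joint speeds; "effort": joint torques, N m; "tcp_pos": TCP position; "ee_rot": TCP orientation; "wrist_force": force on the tool from outside, world axes, zero at the start; "moment": the same for the moment, N m; "gripper_width": opening from 0.0 (shut) to 1.0 (fully open); "gripper_force": force on a finger pad.
Only numpy, scipy, OpenCV 4.12 (cv2) and the standard library are available. Lean on these libraries where they do the work, as an engineer would, in place of code of your own. Each camera call takes 0.05 s, during which the arm holds its last target. There are 200 camera calls.

## Working session

There is one attempt and no reset: what is moved stays moved. The work goes in short steps, Python scripts to look and compute and a tool call to move; the robot and the scene stay as the last step left them, time stands still between calls to the robot, and variables do not carry over. Pictures are saved under pics/ and viewed, at most 10 in all, crops included, and the job is handed in when it is done.

Besides the shell and the picture viewer there is one more tool, called by a JSON object that holds its "api" and its "payload". jog_arm: Moves the arm, as the interface text tells. Scaled input: -1 to 1 covers 0.025 m each way for a shift and 8 degrees each way for a turn. Its arguments: {"type":"object","properties":{"plan":{"type":"string"}},"required":["plan"]}

```bash
mkdir -p pics; cat > h.py <<'E'
import numpy as np, cv2
from station import r
def cap(n,f=None):
    c=r.get_calibration(n); p,d=r.capture(n)
    if f: cv2.imwrite(f,cv2.cvtColor(p,cv2.COLOR_RGB2BGR))
    return p,d,c
def world(d,c):
    h,w=d.shape; v,u=np.mgrid[:h,:w]
    q=cv2.undistortPoints(np.stack([u,v],-1).reshape(-1,1,2).astype(np.float64),np.array(c['mtx']),np.array(c['distortion'])).reshape(h,w,2)
    P=np.stack([q[...,0]*d,-q[...,1]*d,-d,np.ones_like(d)],-1)
    return (P@np.array(c['extrinsics']).T)[...,:3]
E
python3 - <<'E'
from h import *
for n in('top','scene'):
    p,d,c=cap(n,f'pics/{n}0.png'); np.savez(f'{n}0.npz',p=p,W=world(d,c),d=d)
    print(n,np.round(c['extrinsics'],3).tolist())
s=r.sense(); print(s['time_s'],s['tcp_pos'],s['ee_rot'],s['gripper_width'])
E
```

```text
top [[-0.0, 0.987, -0.158, 0.356], [-1.0, -0.001, -0.004, 0.004], [-0.004, 0.158, 0.987, 1.24], [0.0, 0.0, 0.0, 1.0]]
scene [[-0.263, -0.811, 0.523, 1.07], [0.965, -0.227, 0.134, 0.13], [0.01, 0.54, 0.842, 0.996], [0.0, 0.0, 0.0, 1.0]]
0.1 [ 0.14101572 -0.60832565  0.22157327] [[-9.74201320e-01 -2.25679986e-01 -5.75963384e-04]
 [-2.25680680e-01  9.74199500e-01  1.88793167e-03]
 [ 1.35034848e-04  1.96920934e-03 -9.99998052e-01]] 0.9983495793557049
```

View pics/top0.png

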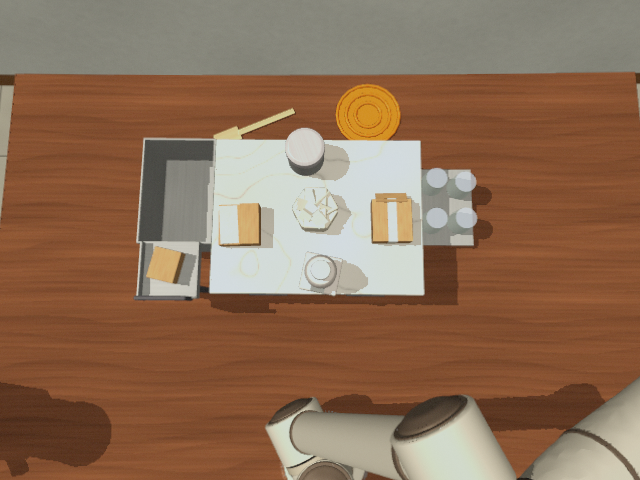

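View pics/scene0.png

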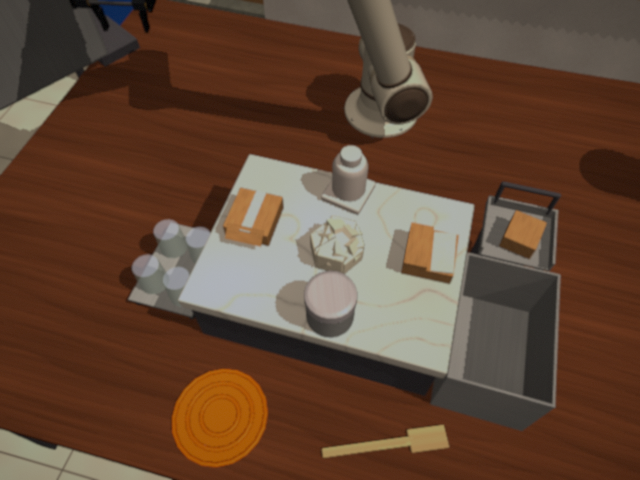

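Top view: the bin (176,190) lies at the slab's left (+y) end and the pan (168,268) on its robot side. Carton is at (240,224), wad at (316,208), crushed at (392,220), caddy at (306,150), dispenser at (320,270), glasses at the right. The scene view agrees.

```bash
cat > m.py <<'E'
from h import *
P=[];C=[]
for n in('top','scene'):
    z=np.load(n+'0.npz'); P.append(z['W'][z['d']>0]); C.append(z['p'][z['d']>0])
def rep(name,pts):
    xy=pts[:,:2].astype(np.float32); 
    b=cv2.minAreaRect(xy*1000); lo,hi=np.percentile(xy,[1,99],axis=0)
    print(name,len(pts),'c',np.round(b[0]),'size',np.round(b[1]),'ang',round(b[2],1),'x',np.round([lo[0],hi[0]],3),'y',np.round([lo[1],hi[1]],3),'z50/98',np.round(np.percentile(pts[:,2],[50,98]),3))
for k,n in enumerate(('top','scene')):
    W=P[k]; print(n)
    m=(abs(W[:,2]-.170)<.004)&(W[:,0]>.35)&(W[:,0]<.85)&(abs(W[:,1])<.28); rep('slab',W[m])
    # objects above slab by clusters
    m=(W[:,2]>.182)&(W[:,2]<.32)&(W[:,0]>.3)&(W[:,0]<.85)&(abs(W[:,1])<.45)
    Q=W[m]; g=np.zeros((600,900),np.uint8); ij=np.stack([(Q[:,0]-.3)*1000,(Q[:,1]+.45)*1000],1).astype(int); g[ij[:,0],ij[:,1]]=255
    g=cv2.morphologyEx(g,cv2.MORPH_CLOSE,np.ones((5,5))); _,L=cv2.connectedComponents(g)
    l=L[ij[:,0],ij[:,1]]
    for i in range(1,L.max()+1):
        if (l==i).sum()>60: rep(' obj',Q[l==i])
    m=(W[:,2]>.075)&(W[:,2]<.13)&(W[:,1]<-.24)&(W[:,1]>-.42)&(W[:,0]>.4)&(W[:,0]<.8); 
    if m.sum(): rep('glasses',W[m])
    m=(abs(W[:,2]-.162)<.004)&(W[:,1]>.235)&(W[:,0]>.3)&(W[:,0]<.85)&(W[:,1]<.5); 
    if m.sum(): rep('bin rim+pan floor',W[m])
E
python3 m.py
```

```text
top
slab 23079 c [562.  27.] size [503. 371.] ang 89.6 x [0.391 0.742] y [-0.22   0.251] z50/98 [0.17  0.173]
 obj 454 c [411. 309.] size [ 86. 174.] ang 45.6 x [0.374 0.498] y [0.277 0.394] z50/98 [0.232 0.238]
 obj 1396 c [432.   7.] size [84. 84.] ang 78.1 x [0.388 0.475] y [-0.036  0.05 ] z50/98 [0.263 0.292]
 obj 177 c [446. 406.] size [  6. 117.] ang 89.5 x [0.387 0.504] y [0.403 0.409] z50/98 [0.189 0.194]
 obj 989 c [451. 349.] size [63. 70.] ang 76.2 x [0.414 0.488] y [0.313 0.382] z50/98 [0.203 0.207]
 obj 1694 c [540. 188.] size [91. 89.] ang 1.4 x [0.495 0.585] y [0.143 0.232] z50/98 [0.205 0.212]
 obj 1979 c [ 557. -151.] size [112.  89.] ang 0.4 x [0.501 0.612] y [-0.193 -0.107] z50/98 [0.205 0.21 ]
 obj 1548 c [574.  20.] size [100.  93.] ang 87.6 x [0.528 0.618] y [-0.027  0.065] z50/98 [0.221 0.23 ]
 obj 1481 c [700.  41.] size [85. 86.] ang 89.6 x [0.659 0.74 ] y [0.001 0.081] z50/98 [0.254 0.259]
glasses 1722 c [ 621. -311.] size [125. 152.] ang 88.3 x [0.548 0.694] y [-0.37  -0.249] z50/98 [0.099 0.104]
bin rim+pan floor 1075 c [566. 332.] size [375. 192.] ang 0.1
[... 410 characters left out ...]
 ang 76.5 x [0.418 0.494] y [0.316 0.383] z50/98 [0.204 0.208]
 obj 2433 c [543. 190.] size [94. 90.] ang 1.4 x [0.499 0.589] y [0.146 0.234] z50/98 [0.205 0.213]
 obj 2505 c [ 558. -148.] size [115.  89.] ang 0.7 x [0.504 0.613] y [-0.191 -0.104] z50/98 [0.206 0.21 ]
 obj 2319 c [576.  22.] size [101.  93.] ang 89.5 x [0.533 0.622] y [-0.024  0.07 ] z50/98 [0.221 0.231]
 obj 2795 c [703.  44.] size [86. 87.] ang 58.3 x [0.665 0.747] y [0.004 0.085] z50/98 [0.256 0.259]
glasses 2338 c [ 626. -312.] size [120. 155.] ang 88.7 x [0.553 0.702] y [-0.367 -0.254] z50/98 [0.1   0.103]
bin rim+pan floor 1567 c [569. 335.] size [192. 378.] ang 89.0 x [0.407 0.757] y [0.25  0.429] z50/98 [0.162 0.166]
```

{"api": "jog_arm", "payload": {"plan": "0 0 -0.42 0 0 -0.96 0;0 0 -0.42 0 0 -0.96 0;0 0 -0.42 0 0 -0.96 0;0 0 -0.42 0 0 -0.96 0;0 0 -0.42 0 0 -0.96 0;0 0 -0.42 0 0 -0.96 0;0 0 -0.42 0 0 -0.96 0;0 0 -0.42 0 0 -0.96 0;0 0 -0.42 0 0 -0.96 0;0 0 -0.42 0 0 -0.96 0"}}

```text
time_s: 1.1
tcp_pos: [0.1411, -0.6085, 0.3273]
ee_rot: [[0.003, -1.0, -0.0], [-1.0, -0.003, 0.001], [-0.001, 0.0, -1.0]]
wrist_force: [0.3, 0.0, 0.8]
gripper_width: 0.501
gripper_force: 0.0
```

```bash
cat >> m.py <<'E'
for k in(0,1):
    W=P[k]
    for z0 in (.255,.265,.275):
        m=(W[:,2]>z0)&(W[:,2]<.31)&(W[:,0]>.38)&(W[:,0]<.5)&(W[:,1]<.07)&(W[:,1]>-.06); rep('disp>%.3f'%z0,W[m])
E
python3 m.py|grep disp; cat > s.py <<'E'
from h import *
s=r.sense(); R=np.array(s['ee_rot']); print(s['time_s'],np.round(s['tcp_pos'],4),'yawx',np.degrees(np.arctan2(R[1,0],R[0,0])),np.round(R[:,2],3),np.round(s['joints'],0),s['gripper_width'],np.round(s['wrist_force'],1))
E
python3 s.py
```

```text
disp>0.255 828 c [432.   8.] size [66. 64.] ang 89.7 x [0.401 0.462] y [-0.023  0.039] z50/98 [0.27  0.292]
disp>0.265 662 c [432.   8.] size [59. 58.] ang 40.5 x [0.404 0.459] y [-0.021  0.034] z50/98 [0.272 0.293]
disp>0.275 311 c [432.   7.] size [38. 38.] ang 0.3 x [0.413 0.451] y [-0.01   0.026] z50/98 [0.29  0.293]
disp>0.255 902 c [441.  11.] size [53. 65.] ang 12.0 x [0.418 0.467] y [-0.02   0.041] z50/98 [0.271 0.292]
disp>0.265 700 c [440.  10.] size [50. 60.] ang 12.0 x [0.417 0.463] y [-0.018  0.038] z50/98 [0.279 0.293]
disp>0.275 377 c [436.  10.] size [38. 39.] ang 50.7 x [0.417 0.454] y [-0.009  0.029] z50/98 [0.29  0.293]
1.1 [ 0.1411 -0.6085  0.3273] yawx -89.83504800478005 [-0.     0.001 -1.   ] [-62.  19.  11.  -0. -82.  62.] 0.5005284694331631 [0.3 0.  0.8]
```

{"api": "jog_arm", "payload": {"plan": "-0.8 -0.93 0 0 0 0 0;-0.8 -0.93 0 0 0 0 0;-0.8 -0.93 0 0 0 0 0;-0.8 -0.93 0 0 0 0 0;-0.8 -0.93 0 0 0 0 0;-0.8 -0.93 0 0 0 0 0;-0.8 -0.93 0 0 0 0 0;-0.8 -0.93 0 0 0 0 0;-0.8 -0.93 0 0 0 0 0;-0.8 -0.93 0 0 0 0 0"}}

```text
time_s: 2.1
tcp_pos: [0.3749, -0.4083, 0.3271]
ee_rot: [[-0.003, -1.0, -0.001], [-1.0, 0.003, 0.001], [-0.001, 0.001, -1.0]]
wrist_force: [0.3, -0.5, -0.3]
gripper_width: 0.501
gripper_force: 0.0
```

{"api": "jog_arm", "payload": {"plan": "-0.8 -0.93 0 0 0 0 0;-0.8 -0.93 0 0 0 0 0;-0.8 -0.93 0 0 0 0 0;-0.8 -0.93 0 0 0 0 0;-0.8 -0.93 0 0 0 0 0;-0.8 -0.93 0 0 0 0 0;-0.8 -0.93 0 0 0 0 0;-0.8 -0.93 0 0 0 0 0;-0.98 0.3 0 0 0 0 0;-0.98 0.3 0 0 0 0 0"}}

```text
time_s: 3.1
tcp_pos: [0.546, -0.1997, 0.3259]
ee_rot: [[-0.002, -1.0, -0.003], [-1.0, 0.002, 0.001], [-0.001, 0.003, -1.0]]
wrist_force: [0.9, 0.8, 0.5]
gripper_width: 0.503
gripper_force: 0.0
```

{"api": "jog_arm", "payload": {"plan": "-0.98 0.3 0 0 0 0 0;-0.98 0.3 0 0 0 0 0;-0.98 0.3 0 0 0 0 0;-0.98 0.3 0 0 0 0 0;-0.98 0.3 0 0 0 0 0;-0.98 0.3 0 0 0 0 0;-0.98 0.3 0 0 0 0 0;-0.98 0.3 0 0 0 0 0;-0.98 0.3 0 0 0 0 0;-0.98 0.3 0 0 0 0 0"}}

```text
time_s: 4.1
tcp_pos: [0.4706, 0.0452, 0.3272]
ee_rot: [[-0.003, -1.0, -0.001], [-1.0, 0.003, -0.0], [0.0, 0.001, -1.0]]
wrist_force: [0.3, 0.0, 0.0]
gripper_width: 0.503
gripper_force: 0.0
```

{"api": "jog_arm", "payload": {"plan": "-0.98 0.3 0 0 0 0 0;-0.98 0.3 0 0 0 0 0;-0.98 0.3 0 0 0 0 0;-0.98 0.3 0 0 0 0 0;-0.98 0.3 0 0 0 0 0;-0.98 0.3 0 0 0 0 0;0 0 0 0 0 0 0;0 0 0 0 0 0 0;0 0 0 0 0 0 0;0 0 0 0 0 0 0"}}

```text
time_s: 5.1
tcp_pos: [0.4269, 0.1907, 0.3275]
ee_rot: [[-0.004, -1.0, -0.0], [-1.0, 0.004, -0.0], [0.0, 0.0, -1.0]]
wrist_force: [-0.2, 0.2, 0.2]
gripper_width: 0.502
gripper_force: 0.0
```

{"api": "jog_arm", "payload": {"plan": "0 0 0.92 0 0 0 0;0 0 0.92 0 0 0 0;0 0 0.92 0 0 0 0;0 0 0.92 0 0 0 0;0 0 0.92 0 0 0 0;0 0 0.92 0 0 0 0;0 -0.4 0 0 0 0 0;0 -0.4 0 0 0 0 0;0 -0.4 0 0 0 0 0;0 -0.4 0 0 0 0 0"}}

```text
time_s: 6.1
tcp_pos: [0.4686, 0.1917, 0.1908]
ee_rot: [[-0.003, -1.0, 0.002], [-1.0, 0.003, 0.001], [-0.001, -0.002, -1.0]]
wrist_force: [-0.2, -0.4, 0.9]
gripper_width: 0.503
gripper_force: 0.3
```

{"api": "jog_arm", "payload": {"plan": "0 -0.4 0 0 0 0 0;0 -0.4 0 0 0 0 0;0 -0.4 0 0 0 0 0;0 -0.4 0 0 0 0 0;0 -0.4 0 0 0 0 0;0 -0.3 0 0 0 0 0;0 0.4 0 0 0 0 0;0 0.6 0 0 0 0 0;0 0.4 -0.8 0 0 0 0;0 0 -0.8 0 0 0 0"}}

```text
time_s: 7.1
tcp_pos: [0.4872, 0.1908, 0.2295]
ee_rot: [[-0.002, -1.0, -0.002], [-1.0, 0.002, -0.001], [0.001, 0.002, -1.0]]
wrist_force: [0.5, 0.0, -0.3]
gripper_width: 0.498
gripper_force: 0.0
```

```bash
cat > look.py <<'E'
from h import *
import sys
p,d,c=cap('top',f'pics/{sys.argv[1]}.png'); np.savez('top0.npz',p=p,W=world(d,c),d=d)
p,d,c=cap('scene',f'pics/{sys.argv[1]}s.png'); np.savez('scene0.npz',p=p,W=world(d,c),d=d)
import m; import s
E
python3 look.py a | grep -v disp
```

```text
top
slab 20677 c [563.  27.] size [502. 369.] ang 89.5 x [0.391 0.743] y [-0.22   0.245] z50/98 [0.17  0.173]
 obj 343 c [403. 301.] size [ 67. 131.] ang 44.6 x [0.375 0.47 ] y [0.277 0.365] z50/98 [0.232 0.238]
 obj 1395 c [432.   7.] size [83. 84.] ang 78.2 x [0.388 0.477] y [-0.036  0.05 ] z50/98 [0.263 0.292]
 obj 96 c [422. 327.] size [15. 34.] ang 43.3 x [0.411 0.437] y [0.321 0.344] z50/98 [0.202 0.207]
 obj 110 c [488. 160.] size [11. 52.] ang 83.3 x [0.462 0.512] y [0.153 0.165] z50/98 [0.316 0.319]
 obj 1972 c [ 557. -151.] size [113.  89.] ang 0.4 x [0.501 0.612] y [-0.193 -0.107] z50/98 [0.205 0.21 ]
 obj 1551 c [573.  20.] size [ 93. 100.] ang 0.2 x [0.528 0.618] y [-0.027  0.065] z50/98 [0.221 0.23 ]
 obj 971 c [594. 185.] size [103.  88.] ang 0.8 x [0.547 0.645] y [0.142 0.229] z50/98 [0.208 0.315]
 obj 1473 c [700.  41.] size [86. 85.] ang 0.3 x [0.659 0.74 ] y [0.001 0.081] z50/98 [0.254 0.259]
glasses 1716 c [ 621. -311.] size [125. 152.] ang 87.6 x [0.548 0.694] y [-0.37  -0.249] z50/98 [0.099 0.104]
bin rim+pan floor 594 c [566. 332.] size [191. 373.] ang 89.4 x [
[... 546 characters left out ...]
-0.104] z50/98 [0.206 0.21 ]
 obj 2315 c [576.  22.] size [101.  94.] ang 87.5 x [0.533 0.622] y [-0.024  0.07 ] z50/98 [0.221 0.231]
 obj 2909 c [602. 189.] size [90. 95.] ang 89.8 x [0.558 0.649] y [0.145 0.233] z50/98 [0.206 0.317]
 obj 2802 c [704.  43.] size [88. 85.] ang 16.0 x [0.665 0.747] y [0.004 0.085] z50/98 [0.256 0.259]
glasses 2333 c [ 626. -311.] size [119. 156.] ang 88.6 x [0.554 0.702] y [-0.367 -0.254] z50/98 [0.099 0.104]
bin rim+pan floor 1572 c [571. 337.] size [192. 374.] ang 88.0 x [0.425 0.757] y [0.248 0.429] z50/98 [0.162 0.166]
7.2 [0.49   0.1921 0.2326] yawx -90.08154759296711 [ 0.006  0.003 -1.   ] [ 39.  12. -13.   0. -65. -39.] 0.5014445247264576 [0.2 1.6 0.2]
```

{"api": "jog_arm", "payload": {"plan": "0 0 -1 0 0 0 0;0.67 -0.9 0 0 0 0 0;0.67 -0.9 0 0 0 0 0;0.67 -0.9 0 0 0 0 0;0.67 -0.9 0 0 0 0 0;0.67 -0.9 0 0 0 0 0;0 0 0.8 0 0 0 0;0 0 0.8 0 0 0 0;0 0 0.8 0 0 0 0;0 0 0 0 0 0 0"}}

```text
time_s: 8.2
tcp_pos: [0.599, 0.1065, 0.1904]
ee_rot: [[-0.003, -1.0, -0.008], [-1.0, 0.003, -0.002], [0.002, 0.008, -1.0]]
wrist_force: [0.2, -0.6, -0.3]
gripper_width: 0.501
gripper_force: 0.0
```

{"api": "jog_arm", "payload": {"plan": "-0.67 0 0 0 0 0 0;-0.67 0 0 0 0 0 0;-0.67 0 0 0 0 0 0;-0.67 0 0 0 0 0 0;-0.67 0 0 0 0 0 0;-0.67 0 0 0 0 0 0;-0.67 0 0 0 0 0 0;-0.67 0 0 0 0 0 0;-0.67 0 0 0 0 0 0;-0.67 0 0 0 0 0 0"}}

```text
time_s: 9.2
tcp_pos: [0.6019, 0.2762, 0.1944]
ee_rot: [[-0.003, -1.0, -0.0], [-1.0, 0.003, 0.0], [-0.0, 0.0, -1.0]]
wrist_force: [-0.1, 0.7, -0.2]
gripper_width: 0.496
gripper_force: 0.0
```

{"api": "jog_arm", "payload": {"plan": "0 0 -0.85 0 0 0 0;0 0 -0.85 0 0 0 0;0 0 -0.85 0 0 0 0;0.94 0.08 0 0 0 0 0;0.94 0.08 0 0 0 0 0;0.94 0.08 0 0 0 0 0;0.94 0.08 0 0 0 0 0;0.94 0.08 0 0 0 0 0;0.94 0.08 0 0 0 0 0;0.94 0.08 0 0 0 0 0"}}

```text
time_s: 10.2
tcp_pos: [0.5868, 0.108, 0.2577]
ee_rot: [[-0.004, -1.0, -0.001], [-1.0, 0.004, -0.001], [0.001, 0.001, -1.0]]
wrist_force: [0.5, -0.0, 0.9]
gripper_width: 0.497
gripper_force: 0.0
```

{"api": "jog_arm", "payload": {"plan": "0.94 0.08 0 0 0 0 0;0.94 0.08 0 0 0 0 0;0.94 0.08 0 0 0 0 0;0.94 0.08 0 0 0 0 0;0.94 0.08 0 0 0 0 0;0.94 0.08 0 0 0 0 0;0.94 0.08 0 0 0 0 0;0 0 0 0 0 0 0;0 0 0 0 0 0 0;0 0 0 0 0 0 0"}}

```text
time_s: 11.2
tcp_pos: [0.5728, -0.0542, 0.258]
ee_rot: [[-0.003, -1.0, -0.0], [-1.0, 0.003, 0.0], [-0.0, 0.0, -1.0]]
wrist_force: [-0.3, 0.8, 0.1]
gripper_width: 0.501
gripper_force: 0.0
```

```bash
python3 look.py b | grep -E "obj|^[0-9]|scene"
```

```text
obj 452 c [411. 309.] size [ 87. 173.] ang 45.7 x [0.374 0.499] y [0.277 0.395] z50/98 [0.232 0.238]
 obj 1368 c [432.   7.] size [83. 84.] ang 78.3 x [0.388 0.477] y [-0.036  0.048] z50/98 [0.264 0.292]
 obj 178 c [445. 406.] size [  6. 117.] ang 89.5 x [0.387 0.503] y [0.403 0.409] z50/98 [0.189 0.194]
 obj 993 c [451. 349.] size [63. 69.] ang 76.5 x [0.414 0.488] y [0.313 0.382] z50/98 [0.203 0.207]
 obj 1911 c [ 556. -151.] size [113.  89.] ang 0.2 x [0.501 0.612] y [-0.193 -0.107] z50/98 [0.206 0.21 ]
 obj 1238 c [561.  19.] size [74. 96.] ang 10.5 x [0.528 0.601] y [-0.023  0.065] z50/98 [0.221 0.23 ]
 obj 414 c [725.  45.] size [36. 79.] ang 12.7 x [0.705 0.742] y [0.008 0.079] z50/98 [0.255 0.259]
scene
 obj 1150 c [442. 346.] size [131. 130.] ang 88.8 x [0.378 0.505] y [0.28 0.41] z50/98 [0.192 0.237]
 obj 2160 c [434.  10.] size [83. 87.] ang 77.6 x [0.407 0.478] y [-0.033  0.052] z50/98 [0.239 0.292]
 obj 1284 c [454. 351.] size [61. 74.] ang 77.3 x [0.418 0.494] y [0.316 0.383] z50/98 [0.204 0.208]
 obj 1694 c [ 558. -148.] size [114.  89.] ang 0.4 x [0.504 0.614] y [-0.191 -0.104] z50/98 [0.206 0.211]
 obj 2317 c [576.  23.] size [100.  96.] ang 26.3 x [0.533 0.622] y [-0.024  0.07 ] z50/98 [0.221 0.231]
 obj 2810 c [704.  44.] size [86. 86.] ang 61.1 x [0.665 0.747] y [0.004 0.085] z50/98 [0.256 0.259]
11.3 [ 0.5731 -0.0537  0.2582] yawx -90.10317033026034 [-0.  0. -1.] [ 11.  16.  -3.  -0. -71. -11.] 0.5023551699145673 [ 0.7 -0.1  0.4]
```

View pics/bs.png

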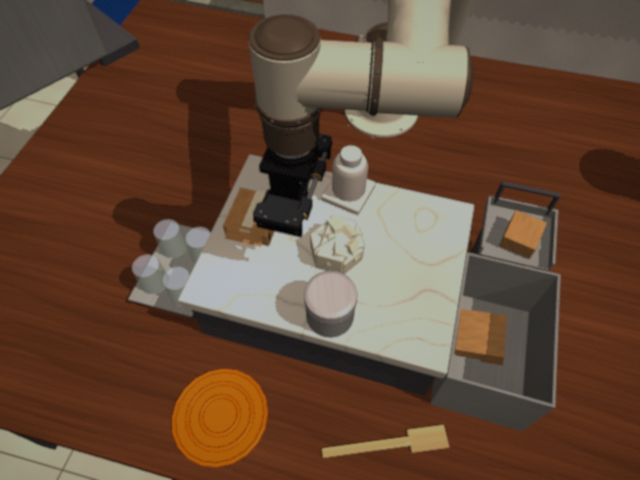

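Scene view: carton lies in the bin (482,335); wad, caddy and dispenser are unmoved. I check the gripper's real outline before lowering between caddy and dispenser.

```bash
python3 - <<'E'
import numpy as np
W=np.vstack([np.load(n+'0.npz')['W'][np.load(n+'0.npz')['d']>0] for n in('top','scene')])-[.573,-.054,.258]
m=(abs(W[:,0])<.14)&(abs(W[:,1])<.14)&(W[:,2]>.04)&(W[:,2]<.25)
W=W[m]
for z in np.arange(.04,.25,.015):
    q=W[(W[:,2]>=z)&(W[:,2]<z+.015)]
    if len(q)>5: print(round(z,3),len(q),np.round(np.percentile(q[:,:2],[1,99],axis=0),3).tolist())
E
```

```text
0.07 362 [[-0.082, -0.035], [0.088, 0.039]]
0.085 1206 [[-0.08, -0.037], [0.093, 0.039]]
0.1 2393 [[-0.096, -0.035], [0.095, 0.038]]
0.115 366 [[-0.088, -0.034], [0.091, 0.036]]
0.13 199 [[0.037, -0.021], [0.052, 0.023]]
0.145 229 [[0.024, -0.021], [0.051, 0.024]]
0.16 884 [[-0.035, -0.035], [0.051, 0.038]]
0.175 496 [[-0.038, -0.029], [0.038, 0.038]]
0.19 220 [[-0.041, -0.03], [0.041, 0.041]]
0.205 494 [[-0.041, -0.03], [0.041, 0.041]]
0.22 495 [[-0.041, -0.031], [0.041, 0.041]]
0.235 411 [[-0.043, -0.03], [0.042, 0.043]]
```

{"api": "jog_arm", "payload": {"plan": "0 -0.15 0.74 0 0 0 0;0 0 0.74 0 0 0 0;0 0 0.74 0 0 0 0;0 0 0 0 0 0 0;0 0 0 0 0 0 0;-0.4 0 0 0 0 0 0;-0.4 0 0 0 0 0 0;-0.4 0 0 0 0 0 0;-0.4 0 0 0 0 0 0;-0.4 0 0 0 0 0 0"}}

```text
time_s: 12.3
tcp_pos: [0.5771, -0.0031, 0.2031]
ee_rot: [[-0.002, -1.0, 0.001], [-1.0, 0.002, 0.0], [-0.0, -0.001, -1.0]]
wrist_force: [-1.1, -0.8, -0.0]
gripper_width: 0.498
gripper_force: 0.2
```

```bash
python3 look.py c | grep -E "obj|^[0-9]|scene"
```

```text
obj 459 c [411. 308.] size [ 87. 174.] ang 45.4 x [0.374 0.499] y [0.277 0.394] z50/98 [0.232 0.239]
 obj 3323 c [486.  10.] size [213. 126.] ang 13.5 x [0.391 0.582] y [-0.039  0.085] z50/98 [0.271 0.318]
 obj 179 c [445. 406.] size [  7. 117.] ang 89.2 x [0.387 0.503] y [0.403 0.409] z50/98 [0.189 0.195]
 obj 991 c [451. 348.] size [62. 70.] ang 76.4 x [0.414 0.488] y [0.313 0.382] z50/98 [0.203 0.207]
 obj 1976 c [ 556. -150.] size [112.  88.] ang 0.1 x [0.501 0.612] y [-0.193 -0.107] z50/98 [0.206 0.21 ]
 obj 462 c [719.  55.] size [41. 79.] ang 44.3 x [0.69  0.742] y [0.018 0.083] z50/98 [0.255 0.259]
scene
 obj 1134 c [441. 345.] size [130. 131.] ang 89.3 x [0.378 0.504] y [0.281 0.41 ] z50/98 [0.193 0.237]
 obj 939 c [456.  28.] size [ 39. 120.] ang 78.8 x [0.403 0.513] y [0.016 0.055] z50/98 [0.247 0.317]
 obj 1288 c [454. 351.] size [61. 74.] ang 76.7 x [0.418 0.494] y [0.316 0.384] z50/98 [0.204 0.208]
 obj 2504 c [ 558. -148.] size [114.  89.] ang 0.5 x [0.504 0.613] y [-0.191 -0.104] z50/98 [0.206 0.21 ]
 obj 6640 c [635.  29.] size [130. 225.] ang 83.9 x [0.535 0.746] y [-0.033  0.094] z50/98 [0.255 0.318]
 obj 63 c [618. -35.] size [29.  8.] ang 0.1 x [0.604 0.632] y [-0.039 -0.031] z50/98 [0.297 0.299]
12.4 [ 0.577  -0.0027  0.2029] yawx -90.0437150844916 [ 0.  0. -1.] [ 16.  18.  -8.  -0. -64. -16.] 0.49888201878732946 [-0.   0.8 -0.5]
```

{"api": "jog_arm", "payload": {"plan": "-0.5 0 0 0 0 0 0;-0.5 0 0 0 0 0 0;-0.5 0 0 0 0 0 0;-0.5 0 0 0 0 0 0;-0.5 0 0 0 0 0 0;-0.5 -0.08 0 0 0 0 0;-0.5 -0.08 0 0 0 0 0;-0.5 -0.08 0 0 0 0 0;-0.5 -0.08 0 0 0 0 0;-0.5 -0.08 0 0 0 0 0"}}

```text
time_s: 13.4
tcp_pos: [0.5875, 0.1218, 0.2027]
ee_rot: [[-0.003, -1.0, -0.0], [-1.0, 0.003, -0.0], [0.0, 0.0, -1.0]]
wrist_force: [0.2, -1.3, -0.1]
gripper_width: 0.499
gripper_force: 0.1
```

```bash
python3 look.py d | grep -E "obj|^[0-9]|scene"
```

```text
obj 90 c [378. 380.] size [37. 10.] ang 89.7 x [0.373 0.384] y [0.362 0.398] z50/98 [0.235 0.239]
 obj 1398 c [432.   7.] size [84. 84.] ang 78.3 x [0.388 0.475] y [-0.036  0.052] z50/98 [0.263 0.292]
 obj 146 c [437. 406.] size [  6. 101.] ang 89.1 x [0.387 0.485] y [0.403 0.409] z50/98 [0.189 0.194]
 obj 1389 c [565. 120.] size [148.  75.] ang 0.2 x [0.492 0.632] y [0.083 0.157] z50/98 [0.312 0.318]
 obj 1978 c [ 556. -150.] size [112.  89.] ang 0.2 x [0.501 0.612] y [-0.193 -0.107] z50/98 [0.206 0.21 ]
 obj 519 c [567. 187.] size [66. 54.] ang 17.7 x [0.54  0.599] y [0.165 0.217] z50/98 [0.221 0.231]
 obj 143 c [663.  94.] size [37. 21.] ang 1.3 x [0.647 0.68 ] y [0.083 0.105] z50/98 [0.315 0.318]
 obj 1475 c [700.  41.] size [85. 85.] ang 0.2 x [0.659 0.74 ] y [0.001 0.081] z50/98 [0.254 0.259]
scene
 obj 1153 c [441. 345.] size [130. 133.] ang 89.3 x [0.378 0.505] y [0.28 0.41] z50/98 [0.193 0.238]
 obj 2166 c [435.   9.] size [85. 86.] ang 79.0 x [0.407 0.479] y [-0.033  0.052] z50/98 [0.24  0.292]
 obj 1289 c [454. 351.] size [60. 74.] ang 76.3 x [0.418 0.493] y [0.316 0.383] z50/98 [0.204 0.208]
 obj 2500 c [ 558. -148.] size [115.  89.] ang 0.4 x [0.504 0.613] y [-0.191 -0.104] z50/98 [0.206 0.21 ]
 obj 3551 c [613. 156.] size [142. 139.] ang 0.2 x [0.548 0.683] y [0.088 0.221] z50/98 [0.28  0.318]
 obj 2802 c [704.  44.] size [88. 85.] ang 15.9 x [0.665 0.747] y [0.004 0.085] z50/98 [0.256 0.259]
13.5 [0.5877 0.1224 0.2026] yawx -90.05488962479934 [ 0.  0. -1.] [ 27.  20.  -5.  -0. -65. -27.] 0.5029348502282903 [ 0.2 -0.1 -0.1]
```

View pics/ds.png

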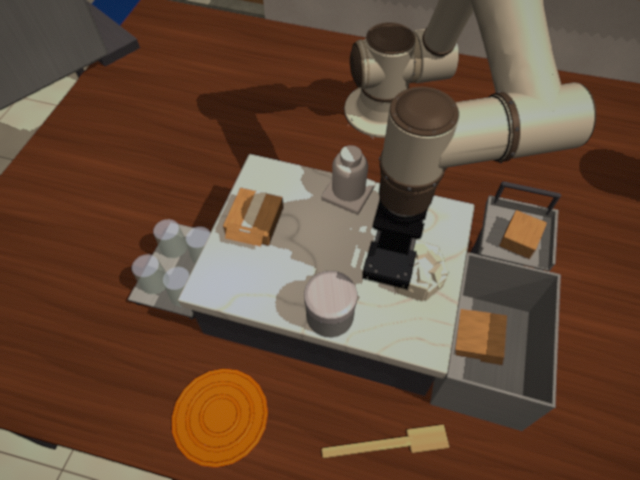

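{"api": "jog_arm", "payload": {"plan": "-0.62 -0.1 0 0 0 0 0;-0.62 -0.1 0 0 0 0 0;-0.62 -0.1 0 0 0 0 0;-0.62 -0.1 0 0 0 0 0;-0.62 -0.1 0 0 0 0 0;-0.62 -0.1 0 0 0 0 0;-0.62 -0.1 0 0 0 0 0;-0.62 -0.1 0 0 0 0 0;-0.62 -0.1 0 0 0 0 0;-0.62 -0.1 0 0 0 0 0"}}

```text
time_s: 14.5
tcp_pos: [0.6129, 0.2771, 0.2027]
ee_rot: [[-0.003, -1.0, -0.0], [-1.0, 0.003, 0.0], [-0.0, 0.0, -1.0]]
wrist_force: [-0.0, -0.1, 0.3]
gripper_width: 0.501
gripper_force: 0.0
```

{"api": "jog_arm", "payload": {"plan": "-0.4 0 0 0 0 0 0;0 0 0 0 0 0 0;0 0 -0.8 0 0 0 0;0 0 -0.8 0 0 0 0;0 0 -0.8 0 0 0 0;0.95 0.09 0 0 0 0 0;0.95 0.09 0 0 0 0 0;0.95 0.09 0 0 0 0 0;0.95 0.09 0 0 0 0 0;0.95 0.09 0 0 0 0 0"}}

```text
time_s: 15.5
tcp_pos: [0.6007, 0.165, 0.2629]
ee_rot: [[-0.003, -1.0, -0.0], [-1.0, 0.003, -0.0], [0.0, 0.0, -1.0]]
wrist_force: [0.3, -0.3, -0.9]
gripper_width: 0.502
gripper_force: 0.0
```

{"api": "jog_arm", "payload": {"plan": "0.95 0.09 0 0 0 0 0;0.95 0.09 0 0 0 0 0;0.95 0.09 0 0 0 0 0;0.95 0.09 0 0 0 0 0;0.95 0.09 0 0 0 0 0;0.95 0.09 0 0 0 0 0;0.95 0.09 0 0 0 0 0;0.95 0.09 0 0 0 0 0;0.95 0.09 0 0 0 0 0;0.95 0.09 0 0 0 0 0"}}

```text
time_s: 16.5
tcp_pos: [0.5773, -0.0723, 0.2629]
ee_rot: [[-0.003, -1.0, -0.0], [-1.0, 0.003, -0.0], [0.0, 0.0, -1.0]]
wrist_force: [0.0, -0.3, 0.2]
gripper_width: 0.501
gripper_force: 0.0
```

{"api": "jog_arm", "payload": {"plan": "0.95 0.09 0 0 0 0 0;0.95 0.09 0 0 0 0 0;0.95 0.09 0 0 0 0 0;0.95 0.09 0 0 0 0 0;0.95 0.09 0 0 0 0 0;0.95 0.09 0 0 0 0 0;0 0 0 0 0 0 0;0 0 0 0 0 0 0;0 0 0 0 0 0 0;0 0 0 0 0 0 0"}}

```text
time_s: 17.5
tcp_pos: [0.5642, -0.2123, 0.2629]
ee_rot: [[-0.002, -1.0, 0.0], [-1.0, 0.002, 0.0], [-0.0, -0.0, -1.0]]
wrist_force: [-0.3, -0.1, 0.5]
gripper_width: 0.499
gripper_force: 0.0
```

```bash
python3 look.py e | grep -E "obj|^[0-9]|scene"
```

```text
obj 456 c [411. 309.] size [ 88. 173.] ang 45.6 x [0.374 0.499] y [0.277 0.395] z50/98 [0.232 0.238]
 obj 175 c [446. 406.] size [  7. 117.] ang 89.6 x [0.387 0.503] y [0.403 0.409] z50/98 [0.189 0.193]
 obj 683 c [436.  27.] size [43. 84.] ang 78.5 x [0.394 0.477] y [0.004 0.052] z50/98 [0.265 0.292]
 obj 990 c [451. 349.] size [63. 70.] ang 77.0 x [0.414 0.488] y [0.313 0.382] z50/98 [0.203 0.207]
 obj 1217 c [ 556. -166.] size [ 56. 112.] ang 89.7 x [0.501 0.612] y [-0.194 -0.139] z50/98 [0.206 0.21 ]
 obj 1216 c [701.  49.] size [70. 87.] ang 85.3 x [0.659 0.74 ] y [0.016 0.081] z50/98 [0.254 0.259]
scene
 obj 1147 c [441. 345.] size [131. 131.] ang 88.9 x [0.378 0.506] y [0.281 0.41 ] z50/98 [0.193 0.238]
 obj 2168 c [435.  10.] size [84. 86.] ang 78.9 x [0.407 0.479] y [-0.033  0.053] z50/98 [0.239 0.292]
 obj 1281 c [454. 351.] size [61. 74.] ang 76.6 x [0.417 0.494] y [0.316 0.383] z50/98 [0.204 0.208]
 obj 2623 c [ 559. -162.] size [114. 116.] ang 0.4 x [0.504 0.613] y [-0.209 -0.104] z50/98 [0.206 0.294]
 obj 80 c [ 594. -202.] size [11. 13.] ang 42.9 x [0.586 0.598] y [-0.21  -0.199] z50/98 [0.28  0.301]
 obj 2804 c [705.  43.] size [88. 85.] ang 15.8 x [0.665 0.747] y [0.004 0.085] z50/98 [0.255 0.259]
17.6 [ 0.5643 -0.2122  0.2629] yawx -90.08628593554631 [ 0.  0. -1.] [ -5.  18.   1.  -0. -72.   5.] 0.49894041318515486 [ 0.4  0.2 -1. ]
```

View pics/es.png

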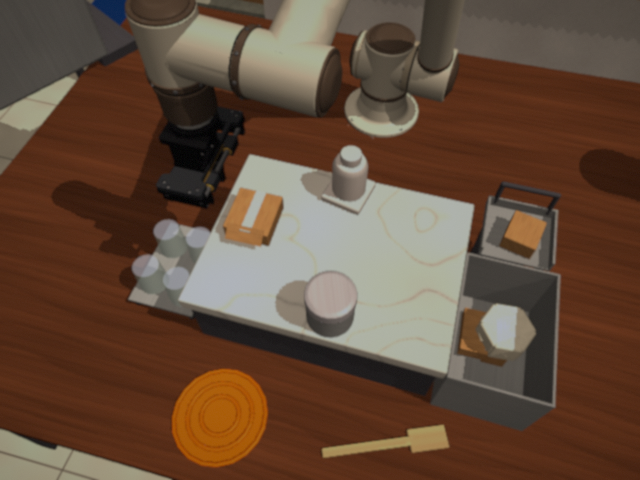

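{"api": "jog_arm", "payload": {"plan": "0.5 0 0 0 0 0 0;0 0 0.88 0 0 0 0;0 0 0.88 0 0 0 0;0 0 0.88 0 0 0 0;0 0 0 0 0 0 0;-0.5 0 0 0 0 0 0;-0.5 0 0 0 0 0 0;-0.5 -0.05 0 0 0 0 0;-0.5 -0.07 0 0 0 0 0;-0.5 -0.07 0 0 0 0 0"}}

```text
time_s: 18.6
tcp_pos: [0.5696, -0.1616, 0.1977]
ee_rot: [[-0.002, -1.0, 0.002], [-1.0, 0.002, -0.0], [0.0, -0.002, -1.0]]
wrist_force: [-0.5, -0.5, 1.6]
gripper_width: 0.499
gripper_force: 0.3
```

{"api": "jog_arm", "payload": {"plan": "-0.5 -0.07 0 0 0 0 0;-0.5 -0.07 0 0 0 0 0;-0.5 -0.07 0 0 0 0 0;-0.5 -0.07 0 0 0 0 0;-0.5 -0.07 0 0 0 0 0;0 0 0 0 0 0 0;0 0 0 0 0 0 0;0 0 0 0 0 0 0;0 0 0 0 0 0 0;0 0 0 0 0 0 0"}}

```text
time_s: 19.6
tcp_pos: [0.5779, -0.1009, 0.1967]
ee_rot: [[-0.003, -1.0, -0.0], [-1.0, 0.003, 0.0], [-0.0, 0.0, -1.0]]
wrist_force: [-0.4, -1.4, -0.2]
gripper_width: 0.499
gripper_force: 0.0
```

```bash
python3 look.py f | grep -E "obj|^[0-9]|scene"
```

```text
obj 456 c [411. 308.] size [ 86. 173.] ang 45.6 x [0.374 0.499] y [0.277 0.395] z50/98 [0.232 0.238]
 obj 450 c [428. -14.] size [41. 83.] ang 78.4 x [0.388 0.468] y [-0.039 -0.   ] z50/98 [0.257 0.291]
 obj 169 c [446. 406.] size [  7. 117.] ang 89.1 x [0.387 0.504] y [0.403 0.409] z50/98 [0.189 0.194]
 obj 990 c [451. 349.] size [64. 69.] ang 76.2 x [0.414 0.488] y [0.312 0.382] z50/98 [0.203 0.207]
 obj 2552 c [541. -70.] size [138. 119.] ang 89.9 x [0.482 0.595] y [-0.137 -0.001] z50/98 [0.282 0.312]
 obj 725 c [717.  43.] size [53. 86.] ang 5.8 x [0.69  0.742] y [0.001 0.083] z50/98 [0.255 0.259]
scene
 obj 1148 c [441. 346.] size [130. 133.] ang 89.4 x [0.378 0.505] y [0.281 0.41 ] z50/98 [0.193 0.238]
 obj 2104 c [435.   9.] size [84. 86.] ang 77.8 x [0.407 0.479] y [-0.033  0.052] z50/98 [0.237 0.292]
 obj 1281 c [454. 351.] size [60. 75.] ang 76.7 x [0.418 0.493] y [0.316 0.383] z50/98 [0.204 0.208]
 obj 5101 c [589. -56.] size [125. 200.] ang 75.1 x [0.49  0.672] y [-0.133  0.003] z50/98 [0.212 0.314]
 obj 2800 c [704.  44.] size [86. 87.] ang 49.6 x [0.665 0.747] y [0.004 0.085] z50/98 [0.256 0.259]
19.7 [ 0.5779 -0.1008  0.1968] yawx -90.18377338943091 [-0.  0. -1.] [  6.  19.  -7.  -0. -63.  -6.] 0.5051098675647246 [0.2 0.8 0.5]
```

View pics/f.png

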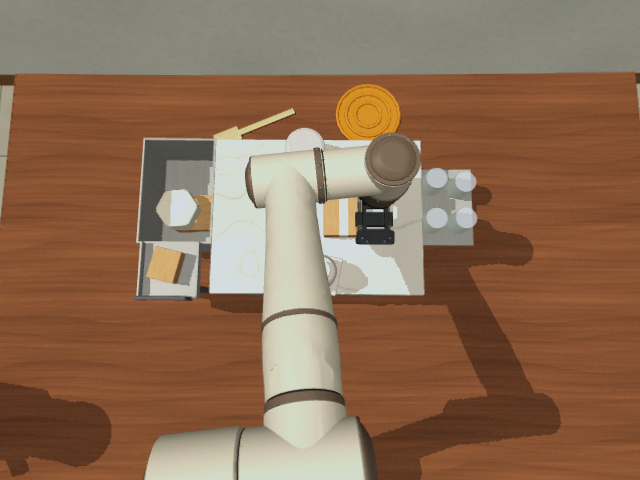

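Top view: the crushed carton (341,217) moves squarely ahead of the fingers, clear of dispenser (333,272) and caddy (306,145).

{"api": "jog_arm", "payload": {"plan": "-0.5 -0.05 0 0 0 0 0;-0.5 -0.05 0 0 0 0 0;-0.5 -0.05 0 0 0 0 0;-0.5 -0.05 0 0 0 0 0;-0.5 0 0 0 0 0 0;-0.5 0 0 0 0 0 0;-0.5 0 0 0 0 0 0;-0.5 0 0 0 0 0 0;-0.5 0 0 0 0 0 0;-0.5 0 0 0 0 0 0"}}

```text
time_s: 20.7
tcp_pos: [0.5833, 0.0256, 0.1968]
ee_rot: [[-0.003, -1.0, -0.0], [-1.0, 0.003, -0.0], [0.0, 0.0, -1.0]]
wrist_force: [-0.1, 0.1, -0.6]
gripper_width: 0.502
gripper_force: 0.1
```

{"api": "jog_arm", "payload": {"plan": "-0.5 0 0 0 0 0 0;-0.5 0 0 0 0 0 0;-0.5 -0.1 0 0 0 0 0;-0.5 -0.1 0 0 0 0 0;-0.5 -0.1 0 0 0 0 0;-0.5 -0.1 0 0 0 0 0;-0.5 -0.1 0 0 0 0 0;-0.5 -0.1 0 0 0 0 0;-0.5 -0.1 0 0 0 0 0;-0.5 -0.1 0 0 0 0 0"}}

```text
time_s: 21.7
tcp_pos: [0.6038, 0.1505, 0.1968]
ee_rot: [[-0.003, -1.0, -0.0], [-1.0, 0.003, -0.0], [0.0, 0.0, -1.0]]
wrist_force: [0.2, -0.9, -0.5]
gripper_width: 0.499
gripper_force: 0.4
```

```bash
python3 look.py g | grep -E "obj|^[0-9]|scene"
```

```text
obj 1397 c [432.   7.] size [84. 84.] ang 78.2 x [0.388 0.475] y [-0.036  0.05 ] z50/98 [0.263 0.292]
 obj 68 c [473. 279.] size [ 5. 58.] ang 90.0 x [0.445 0.501] y [0.277 0.282] z50/98 [0.19  0.194]
 obj 1652 c [601. 149.] size [ 76. 188.] ang 89.8 x [0.508 0.693] y [0.112 0.186] z50/98 [0.306 0.312]
 obj 747 c [582. 223.] size [51. 87.] ang 87.9 x [0.54  0.622] y [0.199 0.247] z50/98 [0.206 0.209]
 obj 1473 c [700.  41.] size [85. 86.] ang 41.7 x [0.659 0.74 ] y [0.001 0.081] z50/98 [0.254 0.259]
scene
 obj 1154 c [442. 346.] size [131. 133.] ang 89.4 x [0.378 0.505] y [0.281 0.41 ] z50/98 [0.193 0.238]
 obj 2162 c [435.  10.] size [84. 86.] ang 78.5 x [0.407 0.48 ] y [-0.033  0.052] z50/98 [0.24  0.292]
 obj 1292 c [454. 351.] size [61. 75.] ang 76.6 x [0.417 0.494] y [0.316 0.383] z50/98 [0.204 0.208]
 obj 3920 c [621. 184.] size [160. 137.] ang 0.2 x [0.546 0.7  ] y [0.117 0.25 ] z50/98 [0.271 0.315]
 obj 2809 c [704.  44.] size [85. 87.] ang 65.4 x [0.665 0.747] y [0.004 0.085] z50/98 [0.256 0.259]
21.8 [0.604  0.1513 0.1965] yawx -90.0625289774233 [ 0.  0. -1.] [ 29.  23.  -2.  -0. -65. -29.] 0.5010583578714631 [0.2 0.5 0.5]
```

View pics/gs.png

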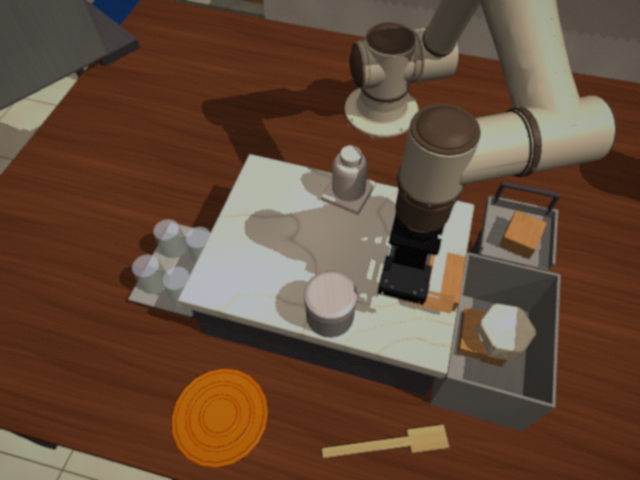

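{"api": "jog_arm", "payload": {"plan": "-0.55 -0.06 0 0 0 0 0;-0.55 -0.06 0 0 0 0 0;-0.55 -0.06 0 0 0 0 0;-0.55 -0.06 0 0 0 0 0;-0.55 -0.06 0 0 0 0 0;-0.55 -0.06 0 0 0 0 0;-0.55 -0.06 0 0 0 0 0;-0.55 -0.06 0 0 0 0 0;-0.55 -0.06 0 0 0 0 0;-0.55 -0.06 0 0 0 0 0"}}

```text
time_s: 22.8
tcp_pos: [0.6191, 0.2881, 0.1967]
ee_rot: [[-0.003, -1.0, -0.0], [-1.0, 0.003, 0.0], [-0.0, 0.0, -1.0]]
wrist_force: [0.5, 0.3, 0.3]
gripper_width: 0.499
gripper_force: 0.0
```

{"api": "jog_arm", "payload": {"plan": "0 0 0 0 0 0 0;0 0 0 0 0 0 0;0 0 -0.8 0 0 0 0;0 0 -0.8 0 0 0 0;0 0 -0.8 0 0 0 0;0 0 -0.8 0 0 0 0;0 0 -0.8 0 0 0 0;0 0 0 0 0 0 0.3;0 0 0 0 0 0 0.3;0 0 0 0 0 0 0.3"}}

```text
time_s: 23.8
tcp_pos: [0.6184, 0.2864, 0.2952]
ee_rot: [[-0.003, -1.0, -0.003], [-1.0, 0.003, -0.001], [0.001, 0.003, -1.0]]
wrist_force: [0.3, -0.6, -0.5]
gripper_width: 0.372
gripper_force: 0.0
```

```bash
python3 look.py i | grep -E "obj|^[0-9]|scene"
```

```text
obj 424 c [415. 303.] size [ 83. 164.] ang 47.6 x [0.375 0.499] y [0.277 0.383] z50/98 [0.232 0.238]
 obj 1398 c [432.   7.] size [84. 84.] ang 77.9 x [0.388 0.476] y [-0.036  0.05 ] z50/98 [0.263 0.292]
 obj 170 c [446. 406.] size [  7. 117.] ang 89.6 x [0.387 0.504] y [0.403 0.409] z50/98 [0.189 0.194]
 obj 991 c [451. 348.] size [63. 70.] ang 77.1 x [0.414 0.488] y [0.313 0.382] z50/98 [0.203 0.207]
 obj 1468 c [700.  41.] size [86. 85.] ang 0.2 x [0.659 0.74 ] y [0.001 0.081] z50/98 [0.254 0.259]
scene
 obj 155 c [442. 283.] size [  5. 125.] ang 89.3 x [0.382 0.505] y [0.28  0.285] z50/98 [0.191 0.194]
 obj 2162 c [435.  10.] size [83. 85.] ang 78.4 x [0.407 0.479] y [-0.033  0.052] z50/98 [0.24  0.292]
 obj 73 c [490. 408.] size [ 6. 39.] ang 89.4 x [0.47  0.508] y [0.405 0.411] z50/98 [0.189 0.193]
 obj 2800 c [703.  44.] size [86. 88.] ang 64.0 x [0.665 0.747] y [0.004 0.085] z50/98 [0.256 0.259]
23.9 [0.6186 0.2865 0.2952] yawx -90.16234610479317 [-0.002 -0.001 -1.   ] [ 38.  26.  17.  -0. -81. -39.] 0.354950814590375 [-0.4 -0.2 -0.6]
```

View pics/is.png

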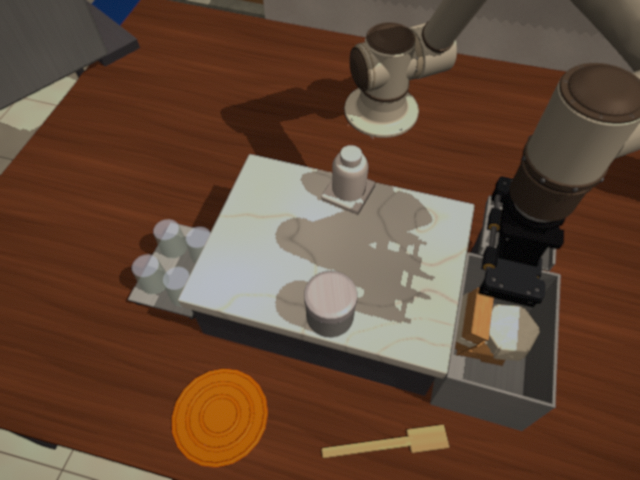

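{"api": "jog_arm", "payload": {"plan": "-0.235 0.96 0 0 0 0 0.3;-0.235 0.96 0 0 0 0 0.3;-0.235 0.96 0 0 0 0 0.3;-0.235 0.96 0 0 0 0 0.3;-0.235 0.96 0 0 0 0 0.3;-0.235 0.96 0 0 0 0 0.3;-0.235 0.96 0 0 0 0 0.3;-0.235 0.96 0 0 0 0 0.3;-0.235 0.96 0 0 0 0 0.3;-0.235 0.96 0 0 0 0 0.3"}}

```text
time_s: 24.9
tcp_pos: [0.378, 0.3461, 0.2961]
ee_rot: [[-0.003, -1.0, -0.001], [-1.0, 0.003, -0.001], [0.001, 0.001, -1.0]]
wrist_force: [-0.5, 0.5, 0.1]
gripper_width: 0.347
gripper_force: 0.0
```

```bash
python3 s.py; python3 - <<'E'
import numpy as np
for f in('top','scene'):
    z=np.load(f+'0.npz');W=z['W'][z['d']>0]
    m=(W[:,2]>.222)&(W[:,2]<.245)&(W[:,1]>.27)&(W[:,1]<.43)&(W[:,0]>.36)&(W[:,0]<.395); print(f,m.sum(),np.round(np.percentile(W[m],[2,50,98],axis=0),4).tolist())
E
```

```text
24.9 [0.378  0.3461 0.2961] yawx -90.15529327956833 [-0.001 -0.001 -1.   ] [ 61.   8.  -8.  -0. -74. -61.] 0.3471515340347955 [-0.5  0.5  0.1]
top 237 [[0.375, 0.289, 0.2296], [0.3792, 0.3353, 0.2346], [0.3836, 0.3824, 0.2386]]Traceback (most recent call last):
  File "<stdin>", line 4, in <module>
    return _quantile_unchecked(
        a, q, axis, out, overwrite_input, method, keepdims, weights)
    return _ureduce(a,
                    func=_quantile_ureduce_func,
    ...<5 lines>...
                    overwrite_input=overwrite_input,
                    method=method)
    r = func(a, **kwargs)
    result = _quantile(arr,
                       quantiles=q,
    ...<2 lines>...
                       out=out,
                       weights=wgt)
    slices_having_nans = np.isnan(arr[-1, ...])
                                  ~~~^^^^^^^^^
IndexError: index -1 is out of bounds for axis 0 with size 0
```

{"api": "jog_arm", "payload": {"plan": "0 -0.05 0.82 0 0 0 0.3;0 0 0.82 0 0 0 0.3;0 0 0.82 0 0 0 0.3;0 0 0.82 0 0 0 0.3;0 0 0 0 0 0 0.3;0 0 0 0 0 0 1;0 0 0 0 0 0 1;0 0 0 0 0 0 1;0 0 0 0 0 0 1;0 0 0 0 0 0 1"}}

```text
time_s: 25.9
tcp_pos: [0.3802, 0.3467, 0.2158]
ee_rot: [[-0.003, -1.0, 0.0], [-1.0, 0.003, 0.001], [-0.001, -0.0, -1.0]]
wrist_force: [-2.9, 0.2, 2.9]
gripper_width: 0.103
gripper_force: 30.0
```

```bash
python3 s.py; python3 - <<'E'
import numpy as np
a0=np.arctan2(65,-125);R=np.hypot(65,125)
t=np.linspace(0,1.15,21)
x=R*np.cos(a0-t);z=R*np.sin(a0-t)
print('units dx/25,dz/25 per 0.0575rad:');print(np.round(np.stack([np.diff(x),np.diff(z)],1)/25,2).tolist(),x[-1]-x[0],z[-1]-z[0])
E
```

```text
25.9 [0.3802 0.3467 0.2158] yawx -90.15081726040067 [ 0.     0.001 -1.   ] [ 60.  12. -15.  -0. -63. -61.] 0.10257167642572454 [-2.9  0.2  2.9]
units dx/25,dz/25 per 0.0575rad:
[[0.16, 0.28], [0.17, 0.27], [0.19, 0.26], [0.2, 0.25], [0.22, 0.24], [0.23, 0.23], [0.24, 0.21], [0.26, 0.2], [0.27, 0.18], [0.28, 0.17], [0.29, 0.15], [0.29, 0.14], [0.3, 0.12], [0.31, 0.1], [0.31, 0.08], [0.32, 0.06], [0.32, 0.05], [0.32, 0.03], [0.32, 0.01], [0.32, -0.01]] 133.2687260064142 75.64717619003535
```

{"api": "jog_arm", "payload": {"plan": "0 -0.16 -0.28 0 0 0 1;0 -0.17 -0.27 0 0 0 1;0 -0.19 -0.26 0 0 0 1;0 -0.2 -0.25 0 0 0 1;0 -0.22 -0.24 0 0 0 1;0 -0.23 -0.23 0 0 0 1;0 -0.24 -0.21 0 0 0 1;0 -0.26 -0.2 0 0 0 1;0 -0.27 -0.18 0 0 0 1;0 -0.28 -0.17 0 0 0 1"}}

```text
time_s: 26.9
tcp_pos: [0.4344, 0.3461, 0.2741]
ee_rot: [[-0.002, -1.0, -0.002], [-1.0, 0.002, 0.0], [-0.0, 0.002, -1.0]]
wrist_force: [-8.7, 0.1, 9.0]
gripper_width: 0.103
gripper_force: 30.0
```

```bash
python3 look.py j >/dev/null; python3 s.py
```

```text
27.0 [0.4356 0.3461 0.2746] yawx -90.12580222851543 [ 0.     0.001 -1.   ] [ 55.  13.  -4.  -0. -72. -55.] 0.10476486019581491 [-7.3 -1.   9.5]
```

View pics/js.png

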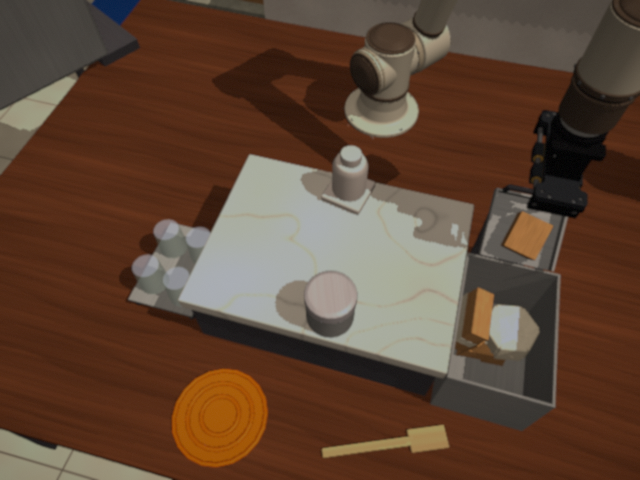

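The pan is tilting in the grip, with the box (528,237) still on it; continuing the arc.

{"api": "jog_arm", "payload": {"plan": "0 -0.29 -0.15 0 0 0 1;0 -0.29 -0.14 0 0 0 1;0 -0.3 -0.12 0 0 0 1;0 -0.31 -0.1 0 0 0 1;0 -0.31 -0.08 0 0 0 1;0 -0.32 -0.06 0 0 0 1;0 -0.32 -0.05 0 0 0 1;0 -0.32 -0.03 0 0 0 1;0 -0.32 -0.01 0 0 0 1;0 0 0 0 0 0 1"}}

```text
time_s: 28.0
tcp_pos: [0.5069, 0.3454, 0.2906]
ee_rot: [[-0.004, -1.0, 0.001], [-1.0, 0.004, -0.001], [0.001, -0.001, -1.0]]
wrist_force: [-0.7, -2.3, 4.6]
gripper_width: 0.102
gripper_force: 30.0
```

{"api": "jog_arm", "payload": {"plan": "0 0 0 0 0 0 1;0 0 0 0 0 0 1;0 0 0 0 0 0 1;0 0 0 0 0 0 1;0 0 0 0 0 0 1;0 0 0 0 0 0 1;0 0 0 0 0 0 1;0 0 0 0 0 0 1;0 0 0 0 0 0 1;0 0 0 0 0 0 1"}}

```text
time_s: 29.0
tcp_pos: [0.5052, 0.3455, 0.2906]
ee_rot: [[-0.003, -1.0, -0.0], [-1.0, 0.003, -0.001], [0.001, 0.0, -1.0]]
wrist_force: [-2.1, -4.5, 4.5]
gripper_width: 0.099
gripper_force: 30.0
```

```bash
python3 look.py k >/dev/null; python3 s.py
```

```text
29.1 [0.5052 0.3455 0.2906] yawx -90.15008816629779 [-0.    -0.001 -1.   ] [ 50.  19.   5.   0. -77. -50.] 0.10453670263400368 [-1.5 -4.8  5.3]
```

View pics/ks.png

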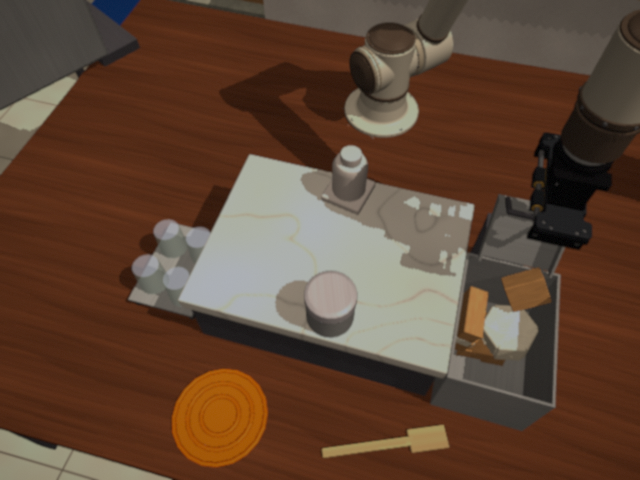

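Box now lies in the bin (525,290) and the pan is empty. I lower it along the reversed arc.

{"api": "jog_arm", "payload": {"plan": "0 0.32 0.01 0 0 0 1;0 0.32 0.03 0 0 0 1;0 0.32 0.05 0 0 0 1;0 0.32 0.06 0 0 0 1;0 0.31 0.08 0 0 0 1;0 0.31 0.1 0 0 0 1;0 0.3 0.12 0 0 0 1;0 0.29 0.14 0 0 0 1;0 0.29 0.15 0 0 0 1;0 0.28 0.17 0 0 0 1"}}

```text
time_s: 30.1
tcp_pos: [0.4283, 0.3469, 0.2675]
ee_rot: [[-0.002, -1.0, 0.0], [-1.0, 0.002, 0.002], [-0.002, -0.0, -1.0]]
wrist_force: [0.2, -0.8, 0.7]
gripper_width: 0.105
gripper_force: 30.0
```

{"api": "jog_arm", "payload": {"plan": "0 0.27 0.18 0 0 0 1;0 0.26 0.2 0 0 0 1;0 0.24 0.21 0 0 0 1;0 0.23 0.23 0 0 0 1;0 0.22 0.24 0 0 0 1;0 0.2 0.25 0 0 0 1;0 0.19 0.26 0 0 0 1;0 0.17 0.27 0 0 0 1;0 0.16 0.25 0 0 0 1;0 0 0 0 0 0 1"}}

```text
time_s: 31.1
tcp_pos: [0.3804, 0.3474, 0.2148]
ee_rot: [[-0.002, -1.0, 0.001], [-1.0, 0.002, 0.002], [-0.002, -0.001, -1.0]]
wrist_force: [1.1, 5.7, -1.3]
gripper_width: 0.105
gripper_force: 30.0
```

```bash
python3 s.py; python3 - <<'E'
import numpy as np
for f in('top','scene'):
    z=np.load(f+'0.npz');W=z['W'][z['d']>0]
    m=(W[:,1]>.268)&(W[:,1]<.415)&(W[:,0]>.53)&(W[:,0]<.74)&(W[:,2]<.25); print(f,np.round(np.percentile(W[m],[50,90,98,99.8],axis=0)[:,2],3))
E
```

```text
31.1 [0.3804 0.3474 0.2148] yawx -90.11871768480331 [ 0.001  0.002 -1.   ] [ 60.  12. -16.  -0. -63. -61.] 0.10455703749740199 [ 1.1  5.7 -1.3]
top [0.096 0.132 0.167 0.176]
scene [0.1   0.152 0.173 0.183]
```

{"api": "jog_arm", "payload": {"plan": "0 0 0 0 0 0 0.4;0 0 0 0 0 0 0.4;0 0 0 0 0 0 0.4;0 0 0 0 0 0 0.4;0 0 -0.3 0 0 0 0.4;0 0 -0.8 0 0 0 0.4;0 0 -0.9 0 0 0 0.4;0 0 -0.9 0 0 0 0.4;0 0 -0.9 0 0 0 0.4;0 0 -0.9 0 0 0 0.4"}}

```text
time_s: 32.1
tcp_pos: [0.3803, 0.3459, 0.3347]
ee_rot: [[-0.003, -1.0, 0.0], [-1.0, 0.003, 0.0], [-0.0, -0.0, -1.0]]
wrist_force: [0.3, 0.3, -0.3]
gripper_width: 0.301
gripper_force: 0.0
```

{"api": "jog_arm", "payload": {"plan": "0.8 0 0 0 0 0 0.4;0.8 0 0 0 0 0 0.4;0.8 0 0 0 0 0 0.4;0.8 0 0 0 0 0 0.4;0.8 0 0 0 0 0 0.4;0 0 0 0 0 0 0.4;0 0 0 0 0 0 0.4;0 0 0 0 0 0 0.4;0 0 0 0 0 0 0.4;0 0 0 0 0 0 0.4"}}

```text
time_s: 33.1
tcp_pos: [0.3801, 0.2468, 0.3328]
ee_rot: [[-0.002, -1.0, -0.0], [-1.0, 0.002, -0.0], [0.0, 0.0, -1.0]]
wrist_force: [0.4, 0.5, 0.5]
gripper_width: 0.302
gripper_force: 0.0
```

```bash
python3 look.py l | grep -E "obj|^[0-9]|scene|glass"; python3 - <<'E'
import numpy as np
for f in('top','scene'):
    z=np.load(f+'0.npz');W=z['W'][z['d']>0]
    m=(W[:,1]>.268)&(W[:,1]<.415)&(W[:,0]>.515)&(W[:,0]<.74)&(W[:,2]<.25); print(f,np.round(np.percentile(W[m],[50,90,98,99.8],axis=0)[:,2],3))
    m&=W[:,2]>.155; print(m.sum(),np.round(W[m],3)[::max(1,m.sum()//5)].tolist())
E
```

```text
obj 1387 c [432.   7.] size [84. 84.] ang 78.3 x [0.388 0.477] y [-0.036  0.05 ] z50/98 [0.263 0.292]
 obj 1475 c [700.  41.] size [85. 85.] ang 0.3 x [0.659 0.74 ] y [0.001 0.081] z50/98 [0.254 0.259]
glasses 1702 c [ 621. -311.] size [125. 152.] ang 88.2 x [0.548 0.694] y [-0.37  -0.249] z50/98 [0.099 0.104]
scene
 obj 1141 c [442. 346.] size [131. 130.] ang 89.0 x [0.378 0.505] y [0.281 0.41 ] z50/98 [0.193 0.238]
 obj 2164 c [435.   9.] size [84. 84.] ang 79.1 x [0.406 0.479] y [-0.033  0.053] z50/98 [0.239 0.292]
 obj 2803 c [704.  44.] size [86. 87.] ang 54.7 x [0.665 0.747] y [0.004 0.085] z50/98 [0.256 0.259]
glasses 2329 c [ 626. -311.] size [120. 155.] ang 89.0 x [0.553 0.702] y [-0.367 -0.254] z50/98 [0.099 0.103]
33.2 [0.3801 0.2467 0.3328] yawx -90.11676861245435 [-0. -0. -1.] [ 54.   1. -11.  -0. -78. -54.] 0.30530078437903574 [-0.5  0.2  0.2]
top [0.098 0.157 0.176 0.183]
437 [[0.56, 0.334, 0.156], [0.547, 0.353, 0.161], [0.539, 0.361, 0.167], [0.532, 0.358, 0.164], [0.521, 0.39, 0.179], [0.517, 0.356, 0.16]]
scene [0.1   0.155 0.175 0.183]
760 [[0.516, 0.374, 0.167], [0.533, 0.389, 0.181], [0.544, 0.373, 0.174], [0.549, 0.378, 0.171], [0.559, 0.357, 0.162]]
```

View pics/ls.png

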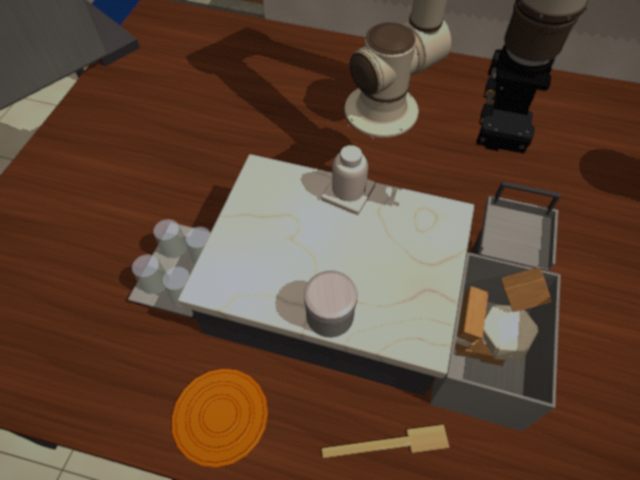

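Pan is flat and empty, and the rest is untouched; but the little box (525,290) lies high in the bin. I measure how it rests.

```bash
python3 - <<'E'
import numpy as np,cv2
for f in('top','scene'):
    z=np.load(f+'0.npz');h=cv2.cvtColor(z['p'],cv2.COLOR_RGB2HSV);W=z['W']
    m=(z['d']>0)&(h[...,1]>110)&(W[...,1]>.25)&(W[...,1]<.44)&(W[...,0]>.495)&(W[...,0]<.76)
    n,L,st,_=cv2.connectedComponentsWithStats(m.astype(np.uint8))
    for i in range(1,n):
        if st[i,4]<60: continue
        Q=W[L==i]; A=np.c_[Q[:,:2],np.ones(len(Q))]; c,res,_,_=np.linalg.lstsq(A,Q[:,2],rcond=None)
        e=np.abs(A@c-Q[:,2])
        b=cv2.minAreaRect((Q[:,:2]*1000).astype(np.float32))
        print(f,st[i].tolist(),'rect',np.round(b[0]),np.round(b[1]),round(b[2]),'z',np.round(np.percentile(Q[:,2],[2,50,98]),3),'slope',np.round(c[:2],2),'err',np.round(np.median(e),4))
    m=(z['d']>0)&(h[...,1]<60)&(h[...,2]>150)&(W[...,1]>.265)&(W[...,1]<.42)&(W[...,0]>.52)&(W[...,0]<.74)&(W[...,2]>.03)
    print(' wad',m.sum(),np.round(np.percentile(W[m],[3,50,97],axis=0),3).tolist())
E
python3 - <<'E'
import cv2
a=cv2.imread('pics/ls.png')[240:430,420:580];b=cv2.imread('pics/l.png')[120:310,120:280]
cv2.imwrite('pics/m.png',cv2.resize(cv2.hconcat([a,b]),None,fx=2.5,fy=2.5,interpolation=cv2.INTER_CUBIC))
E
```

```text
top [144, 180, 67, 61, 1408] rect [579. 340.] [104. 181.] 29 z [0.032 0.132 0.179] slope [-0.03  0.36] err 0.0134
 wad 1046 [[0.568, 0.324, 0.092], [0.605, 0.361, 0.099], [0.643, 0.404, 0.105]]
scene [501, 268, 51, 43, 1519] rect [536. 381.] [ 73. 100.] 15 z [0.119 0.156 0.181] slope [-0.56 -0.05] err 0.0092
scene [456, 286, 48, 79, 1811] rect [585. 309.] [154. 102.] 16 z [0.016 0.126 0.134] slope [-0.31 -1.23] err 0.0191
scene [426, 384, 104, 51, 350] rect [738. 345.] [189.  44.] 90 z [-0.003  0.001  0.005] slope [-0.03  0.01] err 0.0013
 wad 1157 [[0.574, 0.326, 0.094], [0.61, 0.355, 0.099], [0.647, 0.38, 0.103]]
```

View pics/m.png

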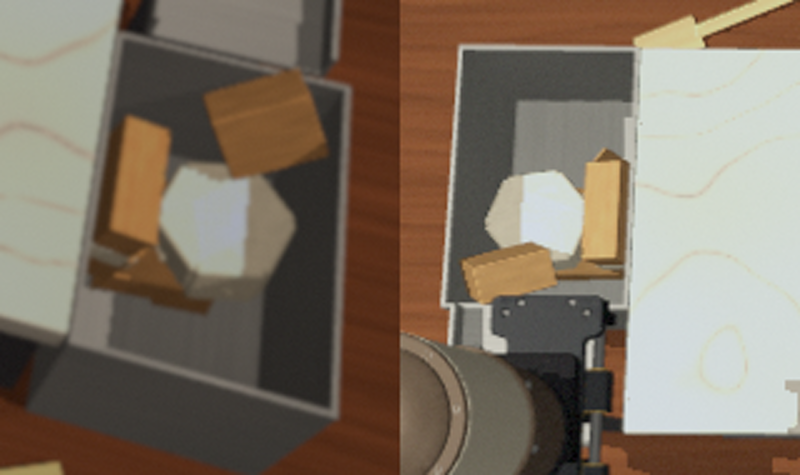

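{"api": "jog_arm", "payload": {"plan": "-0.51 -0.62 0 0 0 0 1;-0.51 -0.62 0 0 0 0 1;-0.51 -0.62 0 0 0 0 1;-0.51 -0.62 0 0 0 0 1;-0.51 -0.62 0 0 0 0 1;-0.51 -0.62 0 0 0 0 1;-0.51 -0.62 0 0 0 0 1;-0.51 -0.62 0 0 0 0 1;-0.51 -0.62 0 0 0 0 1;-0.51 -0.62 0 0 0 0 1"}}

```text
time_s: 34.2
tcp_pos: [0.5361, 0.3742, 0.3326]
ee_rot: [[-0.002, -1.0, -0.0], [-1.0, 0.002, -0.0], [0.0, 0.0, -1.0]]
wrist_force: [0.2, 0.3, 0.5]
gripper_width: 0.005
gripper_force: 0.0
```

{"api": "jog_arm", "payload": {"plan": "0 0 0.92 0 0 0 1;0 0 0.92 0 0 0 1;0 0 0.92 0 0 0 1;0 0 0.92 0 0 0 1;0 0 0.92 0 0 0 1;0 0 0.92 0 0 0 1;0 0 0.3 0 0 0 1;0 0 0.3 0 0 0 1;0 0 0.2 0 0 0 1;0 0 0.2 0 0 0 1"}}

```text
time_s: 35.2
tcp_pos: [0.5364, 0.3742, 0.1716]
ee_rot: [[-0.002, -1.0, 0.003], [-1.0, 0.002, 0.002], [-0.002, -0.003, -1.0]]
wrist_force: [0.2, -0.7, -0.3]
gripper_width: 0.007
gripper_force: 0.0
```

{"api": "jog_arm", "payload": {"plan": "0 0 0.2 0 0 0 1;0 0 0.2 0 0 0 1;0 0 0.2 0 0 0 1;0 0 0.2 0 0 0 1;0 0 0 0 0 0 1;0 0 0 0 0 0 1;0 0 0 0 0 0 1;0 0 0 0 0 0 1;0 0 0 0 0 0 1;0 0 0 0 0 0 1"}}

```text
time_s: 36.2
tcp_pos: [0.5421, 0.3832, 0.1636]
ee_rot: [[0.003, -1.0, 0.024], [-1.0, -0.003, 0.024], [-0.023, -0.025, -0.999]]
wrist_force: [-3.8, 10.0, 29.2]
gripper_width: 0.007
gripper_force: 14.1
```

```bash
cat > bin.py <<'E'
from h import *
import s
for f in('top','scene'):
    p,d,c=cap(f);W=world(d,c);h=cv2.cvtColor(p,cv2.COLOR_RGB2HSV)
    m=(d>0)&(h[...,1]>110)&(W[...,1]>.25)&(W[...,1]<.44)&(W[...,0]>.495)&(W[...,0]<.76)&(W[...,2]>.02)&(W[...,2]<.25)
    n,L,st,_=cv2.connectedComponentsWithStats(m.astype(np.uint8))
    for i in range(1,n):
        if st[i,4]>60:
            Q=W[L==i]; T=Q[Q[:,2]>np.percentile(Q[:,2],97)]; print(f,st[i].tolist(),'x,y,z pct',np.round(np.percentile(Q,[2,50,98],axis=0),3).tolist(),'top at',np.round(T.mean(0),3))
E
python3 bin.py
```

```text
36.2 [0.5421 0.3832 0.1636] yawx -89.80027129390751 [ 0.024  0.024 -0.999] [ 49.  27.  -0.   0. -61. -49.] 0.007035308694168359 [-3.8 10.  29.2]
top [159, 180, 52, 59, 895] x,y,z pct [[0.524, 0.272, 0.034], [0.563, 0.302, 0.126], [0.654, 0.369, 0.162]] top at [0.541 0.359 0.178]
scene [503, 271, 40, 38, 823] x,y,z pct [[0.511, 0.341, 0.109], [0.56, 0.358, 0.155], [0.628, 0.403, 0.249]] top at [0.6   0.349 0.249]
scene [456, 287, 48, 76, 1473] x,y,z pct [[0.56, 0.271, 0.024], [0.632, 0.292, 0.123], [0.665, 0.363, 0.129]] top at [0.615 0.286 0.13 ]
```

{"api": "jog_arm", "payload": {"plan": "0 0 -0.4 0 0 0 1;0 0 -0.6 0 0 0 1;0 0 -0.8 0 0 0 1;0 0 -0.8 0 0 0 1;0 0 -0.8 0 0 0 1;0.7 0.8 -0.6 0 0 0 0;0.7 0.8 -0.6 0 0 0 0;0.7 0.8 -0.6 0 0 0 0;0.7 0.8 0 0 0 0 0;0.7 0.8 0 0 0 0 0"}}

```text
time_s: 37.3
tcp_pos: [0.4342, 0.2854, 0.2804]
ee_rot: [[-0.003, -1.0, 0.0], [-1.0, 0.003, 0.001], [-0.001, -0.0, -1.0]]
wrist_force: [0.6, 0.4, -0.5]
gripper_width: 0.375
gripper_force: 0.0
```

```bash
python3 look.py n >/dev/null; python3 bin.py; python3 - <<'E'
import numpy as np
W=np.vstack([np.load(n+'0.npz')['W'][np.load(n+'0.npz')['d']>0] for n in('scene','top')])
# height map max, 10mm cells, rows x .50-.75, cols y .26-.43
for x in np.arange(.50,.75,.01):
    o=[]
    for y in np.arange(.26,.43,.01):
        q=W[(W[:,0]>=x)&(W[:,0]<x+.01)&(W[:,1]>=y)&(W[:,1]<y+.01)&(W[:,2]<.24)]
        o.append('%4d'%(1000*np.median(q[:,2])) if len(q) else '   .')
    print('%.2f'%x,''.join(o))
E
```

```text
37.4 [0.433  0.2841 0.2808] yawx -90.15296036265079 [-0.001  0.001 -1.   ] [ 51.   9.  -9.  -0. -72. -51.] 0.4505625982976729 [-0.1  0.5 -0.2]
top [191, 180, 20, 52, 515] x,y,z pct [[0.554, 0.273, 0.031], [0.593, 0.287, 0.122], [0.66, 0.332, 0.127]] top at [0.595 0.283 0.128]
scene [500, 269, 44, 40, 1485] x,y,z pct [[0.511, 0.334, 0.112], [0.549, 0.369, 0.149], [0.564, 0.404, 0.17]] top at [0.541 0.389 0.171]
scene [455, 287, 48, 77, 1382] x,y,z pct [[0.56, 0.27, 0.024], [0.633, 0.291, 0.123], [0.666, 0.364, 0.127]] top at [0.611 0.283 0.128]
0.50  157 140 135 120 106 111 114 100  81 157 166 166 166 167 169 142 115
0.51  161 116  91 101 115 110  90  87  71 147 154 157 159 161 150 129 115
0.52  162   .   .   4   2   2   4 146 151 155 157 160 163 165   .   . 112
0.53  161   .   .   4   3   3   3 151 155 159 161 164 167 168   .   . 104
0.54  162   .   .   4   4   3   3 148 148 155 157 162 163 166 161   . 111
0.55  162 123 110  90  25  35  30  65 128 132 134 138 140 144 139   . 125
0.56  143 124 124 124  39  41  49  96 105 107 111 115 120 124 124   . 126
0.57  160 124 124 124   .  88  9
[... 599 characters left out ...]
70  63   5   5   4   4   4   4  95
0.66  161 104  84   5   5   5   4   4   4   5   3   4   4   4   4   4  96
0.67  161   .   5   5   5   4   5   4   4   3   3   4   4   4   4   3  94
0.68  162   .   5   4   5   5   4   4   4   4   4   3   4   4   4   4  96
0.69  162   .   8   5   2   3   4   3   3   3   4   3   4   3   4   4  99
0.70  162   .   .   2   3   2   3   4   2   2   2   3   2   3   2   4 104
0.71  162   .   .   1   3   3   3   3   2   3   3   2   2   3   2   3 112
0.72  163   .   .   4   4   2   3   3   3   4   2   2   4   2   4   3 122
0.73  161   .   .   3   3   3   2   2   2   3   2   2   2   3   2   1 128
0.74  156 130 105  95  81  84  78  81  79  77  81  87  85  84  80  77 122
```

{"api": "jog_arm", "payload": {"plan": "-0.82 -0.58 0 0 0 0 1;-0.82 -0.58 0 0 0 0 1;-0.82 -0.58 0 0 0 0 1;-0.82 -0.58 0 0 0 0 1;-0.82 -0.58 0 0 0 0 1;-0.82 -0.58 0 0 0 0 1;-0.82 -0.58 0 0 0 0 1;0 0 0.9 0 0 0 1;0 0 0.9 0 0 0 1;0 0 0.9 0 0 0 1"}}

```text
time_s: 38.5
tcp_pos: [0.5377, 0.4301, 0.2102]
ee_rot: [[-0.003, -1.0, -0.001], [-1.0, 0.003, -0.001], [0.001, 0.001, -1.0]]
wrist_force: [0.1, 0.1, -0.2]
gripper_width: 0.009
gripper_force: 0.0
```

{"api": "jog_arm", "payload": {"plan": "0 0 0.9 0 0 0 1;0 0 0.9 0 0 0 1;0 0 0 0 0 0 1;0 0 0 0 0 0 1;0 0 0 0 0 0 1;0 0 0 0 0 0 1;0 0 0 0 0 0 1;0 0 0 0 0 0 1;0 0 0 0 0 0 1;0 0 0 0 0 0 1"}}

```text
time_s: 39.5
tcp_pos: [0.5371, 0.4294, 0.1677]
ee_rot: [[-0.003, -1.0, 0.0], [-1.0, 0.003, 0.0], [-0.0, -0.0, -1.0]]
wrist_force: [0.1, -0.2, -0.2]
gripper_width: 0.007
gripper_force: 0.0
```

{"api": "jog_arm", "payload": {"plan": "0.3 0 0.12 0 0 0 1;0.3 0 0 0 0 0 1;0.3 0 0 0 0 0 1;0.3 0 0.12 0 0 0 1;0.3 0 0.15 0 0 0 1;0.3 0 0.15 0 0 0 1;0.3 0 0.15 0 0 0 1;0.3 0 0.15 0 0 0 1;0.3 0 0.15 0 0 0 1;0 0 0 0 0 0 1"}}

```text
time_s: 40.5
tcp_pos: [0.538, 0.3651, 0.1459]
ee_rot: [[-0.002, -1.0, 0.006], [-1.0, 0.002, 0.008], [-0.008, -0.006, -1.0]]
wrist_force: [-2.8, 6.7, 8.0]
gripper_width: 0.002
gripper_force: 4.7
```

```bash
python3 bin.py
```

```text
40.5 [0.538  0.3651 0.1459] yawx -90.09559713844355 [ 0.006  0.008 -1.   ] [ 48.  28.  -2.  -0. -60. -48.] 0.002225998648349909 [-2.8  6.7  8. ]
top [168, 180, 43, 62, 1005] x,y,z pct [[0.512, 0.273, 0.041], [0.553, 0.297, 0.127], [0.654, 0.346, 0.221]] top at [0.523 0.328 0.218]
scene [455, 268, 68, 96, 2617] x,y,z pct [[0.513, 0.272, 0.026], [0.57, 0.309, 0.125], [0.66, 0.353, 0.231]] top at [0.586 0.332 0.234]
```

{"api": "jog_arm", "payload": {"plan": "0.3 0 0 0 0 0 1;-0.2 0 -0.3 0 0 0 1;0 0 -0.6 0 0 0 1;0 0 -0.9 0 0 0 1;0 0 -0.9 0 0 0 1;0 0 -0.9 0 0 0 1;0 0 -0.9 0 0 0 1;0.7 0.9 0 0 0 0 1;0.7 0.9 0 0 0 0 1;0.7 0.9 0 0 0 0 1"}}

```text
time_s: 41.6
tcp_pos: [0.468, 0.3053, 0.254]
ee_rot: [[-0.003, -1.0, -0.002], [-1.0, 0.003, -0.003], [0.003, 0.002, -1.0]]
wrist_force: [0.2, 1.0, 0.3]
gripper_width: 0.008
gripper_force: 0.0
```

```bash
python3 look.py o >/dev/null; cat > map.py <<'E'
import numpy as np
W=np.vstack([np.load(n+'0.npz')['W'][np.load(n+'0.npz')['d']>0] for n in('scene','top')])
for x in np.arange(.50,.70,.01):
    o=[]
    for y in np.arange(.26,.43,.01):
        q=W[(W[:,0]>=x)&(W[:,0]<x+.01)&(W[:,1]>=y)&(W[:,1]<y+.01)&(W[:,2]<.24)]
        o.append('%4d'%(1000*np.median(q[:,2])) if len(q) else '   .')
    print('%.2f'%x,''.join(o))
E
python3 map.py; python3 bin.py
```

```text
0.50  155 141 137 145 157 160 161 165 166 164 162 160 152 132 153  84  85
0.51  163 109 113 131 139 144 148 153 158 148 139 129 114  88  90  95  89
0.52  162   . 132 135 141 147 149 156 160 145 128   .   .   .   .   5  97
0.53  161 135 135 140 145 151 156 163 162 143 125 115   .   .   .   .  99
0.54  161   . 134 133 137 146 152 157 158 144 126 115   .   .   .   . 105
0.55  163 122 107 114 114 119 126 134 139 139 125   .   .   .   .   . 109
0.56  143 124 124 124  97  94 101 107 113 116 108 107   .   .   .   . 105
0.57  160 124 124 124  92  91  95  98 101 104 106 109 111   .   .   . 103
0.58  160 124 124 124  89  92  95  98 101 103 108 110 111 113   .   . 102
0.59  160 124 123 124  89  92  95  98 102 104 107 109 112 114  97   6 101
0.60  160 124 124 124  91  92  95  97 100 104 106 110 112 113  88   6  97
0.61  126 124 124 124  89  91  95  98 100 103 106 108 112 111  76   4 104
0.62  125 123 124 124  85  88  93  97 101 103 106 108 110  78   3   4 112
0.63  126 124 124 124  37  43  86  96 100 103 105 108 107   6   4   3 106
0.64  125 123 123 123  26  26  41  45  44  73  81  75  77   5   3   4  97
0.65  160 109  95  89   4   4   4   8  71  67   5   4   4   3   4   4  95
0.66  160  97  88   5   3   5   4   4   5   5   4   3   4   4   4   4  92
0.67  161   .   5   4   4   4   5   4   4   4   3   4   3   4   4   4  95
0.68  162   .   3   5   4   5   4   3   3   3   3   4   4   4   3   3  96
0.69  162   .   .   4   2   4   3   4   4   3   3   5   5   2   2   3 100
41.7 [0.4666 0.3041 0.2551] yawx -90.16993833471882 [-0.003 -0.002 -1.   ] [ 50.  14.  -6.  -0. -70. -50.] 0.0075520734200595 [1.  0.3 0.2]
top [184, 179, 27, 63, 763] x,y,z pct [[0.514, 0.273, 0.042], [0.561, 0.29, 0.125], [0.659, 0.322, 0.155]] top at [0.536 0.317 0.156]
scene [455, 267, 64, 97, 2801] x,y,z pct [[0.511, 0.271, 0.027], [0.562, 0.31, 0.125], [0.66, 0.366, 0.163]] top at [0.539 0.337 0.164]
```

{"api": "jog_arm", "payload": {"plan": "-0.69 -0.89 0 0 0 0 1;-0.69 -0.89 0 0 0 0 1;-0.69 -0.89 0 0 0 0 1;0 0 0.9 0 0 0 1;0 0 0.9 0 0 0 1;0 0 0.9 0 0 0 1;0 0 0.9 0 0 0 1;0 0 0.3 0 0 0 1;0 0 0.3 0 0 0 1;0 0 0.3 0 0 0 1"}}

```text
time_s: 42.8
tcp_pos: [0.539, 0.3624, 0.1464]
ee_rot: [[-0.001, -1.0, 0.008], [-1.0, 0.001, 0.007], [-0.007, -0.008, -1.0]]
wrist_force: [-3.4, 7.6, 14.8]
gripper_width: 0.006
gripper_force: 6.5
```

{"api": "jog_arm", "payload": {"plan": "0 0 0.3 0 0 0 1;0 0 0.3 0 0 0 1;0 0 0 0 0 0 1;0 0 -0.5 0 0 0 1;0 0 -0.9 0 0 0 1;0 0 -0.9 0 0 0 1;0 0 -0.9 0 0 0 1;0 0 -0.9 0 0 0 1;0.7 0.9 -0.9 0 0 0 1;0.7 0.9 -0.9 0 0 0 1"}}

```text
time_s: 43.8
tcp_pos: [0.491, 0.3232, 0.276]
ee_rot: [[-0.003, -1.0, -0.0], [-1.0, 0.003, -0.001], [0.001, 0.0, -1.0]]
wrist_force: [-0.3, -0.0, 0.9]
gripper_width: 0.004
gripper_force: 0.0
```

```bash
python3 look.py q | grep -E "obj|^[0-9]|scene|glass"; python3 map.py; python3 bin.py
```

```text
obj 459 c [411. 309.] size [ 87. 174.] ang 46.0 x [0.374 0.499] y [0.277 0.395] z50/98 [0.232 0.238]
 obj 1389 c [432.   7.] size [84. 84.] ang 78.3 x [0.388 0.477] y [-0.036  0.05 ] z50/98 [0.263 0.292]
 obj 1472 c [700.  41.] size [85. 85.] ang 85.7 x [0.659 0.74 ] y [0.001 0.081] z50/98 [0.254 0.259]
glasses 1706 c [ 621. -311.] size [125. 152.] ang 88.1 x [0.548 0.694] y [-0.37  -0.249] z50/98 [0.099 0.104]
scene
 obj 406 c [436. 286.] size [ 49. 133.] ang 67.2 x [0.378 0.504] y [0.28  0.331] z50/98 [0.192 0.237]
 obj 2165 c [435.   9.] size [84. 85.] ang 78.1 x [0.407 0.479] y [-0.033  0.053] z50/98 [0.24  0.292]
 obj 107 c [477. 408.] size [62.  5.] ang 0.3 x [0.449 0.507] y [0.405 0.41 ] z50/98 [0.19  0.194]
 obj 2805 c [704.  44.] size [86. 87.] ang 60.5 x [0.665 0.747] y [0.004 0.085] z50/98 [0.256 0.259]
glasses 2327 c [ 626. -311.] size [121. 157.] ang 89.3 x [0.553 0.703] y [-0.368 -0.254] z50/98 [0.1   0.103]
43.9 [0.491  0.323  0.2807] yawx -90.12863325363367 [ 0.006  0.005 -1.   ] [ 49.  16.   0.   0. -74. -49.] 0.010051980517672159 [0.5 1.  0.7]
0.50  156 141 135 122 
[... 1305 characters left out ...]
 105
0.68  163   .   6   5   4   4   4   4   3   3   3   3   4   4   4   4  97
0.69  161   .   .   2   2   2   3   4   3   3   3   4   4   4   3   4  99
43.9 [0.491  0.323  0.2807] yawx -90.12863325363367 [ 0.006  0.005 -1.   ] [ 49.  16.   0.   0. -74. -49.] 0.010051980517672159 [0.5 1.  0.7]
top [179, 180, 32, 52, 553] x,y,z pct [[0.553, 0.273, 0.028], [0.587, 0.288, 0.122], [0.66, 0.361, 0.127]] top at [0.602 0.283 0.128]
top [170, 233, 32, 8, 228] x,y,z pct [[0.523, 0.316, 0.028], [0.533, 0.343, 0.063], [0.542, 0.379, 0.068]] top at [0.531 0.342 0.069]
scene [455, 287, 65, 77, 1931] x,y,z pct [[0.511, 0.271, 0.023], [0.607, 0.299, 0.067], [0.664, 0.381, 0.127]] top at [0.608 0.282 0.128]
```

```bash
python3 -c "
from station import r; print(r.finish_job())"
```

```text
the job is handed in; nothing more can be done
None
```

The job is handed in at about 44 s: all three pieces of rubbish and the little box are in the bin, the pan is flat and empty, and the caddy, dispenser and glasses stand where they were. The little box first jammed near the rim and took three light finger pushes to drop. I viewed 12 pictures, two over the limit of 10.

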